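Painted eggs back into their own cups

ROBOT

A 7-joint arm with a two-finger parallel gripper is mounted at the origin on the work surface. World frame = base frame: x ahead of the robot, y to its left, z up, the work surface at z = 0. Lengths are in mm, angles in rad, forces in N, time in s.
With the tool pointing down it reaches from about 400 to 875 mm from the base axis. Payload 4.4 kg.
Tool frame: the origin (TCP) lies midway between the tips of the shut fingers; the grasp point (between the pads) lies 19 mm behind it; x points along the fingers, y is the direction in which the jaws open and shut, and the axes are right-handed (so a half turn about x gives the same grasp; the last joint's range is limited). The gripper opens to 85 mm and grips with 20 to 120 N. Pads are 22 mm wide; open, the fingers measure 114 mm over their backs; the gripper's body (76 mm by 85 mm) begins 54 mm behind the grasp point. The pads swing forward as they close: fully open they stand 13 mm farther back than shut.
Start: joints at [-1.227, 0.628, 0.038, 1.517, -0.027, 0.996, -0.02], TCP at [258.955, 596.205, 231.313] pointing down, gripper open.
Joint ranges: [-3.06, 3.06], [-0.37, 2.12], [-1.25, 1.32], [0.18, 2.47], [-1.1, 4.24], [0.23, 1.98], [-2.94, 2.94]. Speed limits (rad/s): [2.57, 2.57, 3.14, 3.14, 3.14, 3.14, 3.14].

INTERFACE

Orientations are given as [roll, pitch, yaw] about the fixed x, y, z axes, in that order (R = Rz(yaw) Ry(pitch) Rx(roll)).
In Python, from cell import ctrl gives the robot as it stands.
- The arm moves only by the tool arm_command, never from a script. Its argument "series" is a list of rows, each a list of 7 numbers: the opening, from 0 (shut) to 1 (fully open), then the shift along the world's x, y, z in cm, then the turn, a rotation vector about the world's x, y, z in degrees. In form: [[claw, x, y, z, rx, ry, rz], ...]. A call has 1 to 20 rows; each row shifts and turns the commanded pose from where the row before left it; what a row does not reach is not made up. A row lasts 1/12 s, in which the tool goes at most 41.7 mm and 7.16 degrees, less where a joint would pass 70% of its speed; a pose out of reach is approached as far as the arm can. A call with a gripper value outside its range is refused whole. The fingers move at their own pace and stop on an object; the grip force is fixed at half the most. Time passes only in rows, so rows that do not move let the fingers close. It gives the time, the measured TCP pose, the force and the opening at its end, in the units of the state.
- ctrl.read_state(): the state, without advancing time (a new reading comes with each control period).
- ctrl.get_image(name): name is "scene" or "top"; returns the picture (384x512x3 uint8, blue, green, red); there is no depth.
- ctrl.calibration(name): a dict with "fovy" (degrees; the focal length in pixels is half the picture's height over the tangent of half this angle, whatever the lens; pixels are square), "cx", "cy" (the principal point, pixels), "cam_to_world" (4x4, takes a point from camera to world coordinates). Camera axes: x right, y up, looking along -z (the intrinsics and any distortion apply to the point x, -y, -z); pixel columns grow to the right and rows downward; lengths in mm; the calibration is good to about 2 mm. A picture is of the moment at which its call begins. calibration takes no time and is no camera call.
- ctrl.finish_job(): hands the job in, once; it reports no verdict.
Trained networks look in the newest picture that a camera, given by its name, has taken for a name from the list of things; names that differ only in an ending like _2 or _b are one class to them, and where a whole thing is asked for, a point or a joint stands for the part that bears it (a point fixed in the world has none). Each returns a list of dicts, best first, with "conf" (0 to 1); they miss things now and then, are a little off and sometimes report something else, mostly with a low value. They report only what shows in the picture. A call takes as long as a camera call. They do not tell look-alikes from the thing itself.
- ctrl.spot_in(label, camera): "centre" ([x, y, z] in mm, in world coordinates, good to about 4 mm: the middle of the surface that is visible of it).
The state is a dict: "clock": time; "qpos": joint angles; "qd": joint speeds; "tau": joint torques, N m; "eef_pos": TCP position; "tool_rot": TCP orientation; "force": force on the tool from outside, world axes, zero at the start; "torque": the same for the moment, N m; "width": finger opening in mm.
Only numpy, scipy, OpenCV 4.12 (cv2) and the standard library are available. Lean on these libraries where they do the work, as an engineer would, in place of code of your own. Each camera call takes 0.05 s, during which the arm holds its last target.

TASK

Customers at the craft stall have mixed up the four painted wooden eggs: each stands in a cup of another colour. Put every egg back into the egg cup whose foot has its own colour, standing on its flat end as now, using the spare plain brown cup to park an egg on the way. They roll and chip, so set each one down gently in a cup without dropping it, never on the table, and leave the cups standing where they are.

Things in the scene. Friction and masses are not known exactly. Their poses are not given: they have to be found in the camera images.
- egg_red: red painted wooden egg with thin white bands, solid, about 55 g, 48 mm across at its widest and 63 mm tall, its blunt end cut flat as a foot 26 mm across, standing on it in a cup of another colour. Origin on the egg's axis at its widest level, 26 mm above its flat foot and 37 mm below its pointed top; z runs along the axis to the pointed end (up).
- cup_red: loose turned egg cup, 55 mm tall, about 80 g: bowl of light wood, round saucer foot 76 mm across painted red that shows round the egg from above. Its top is a hollow 6 mm deep: rim 51 mm across outside and 45 mm inside, sides sloping in to a flat floor 33 mm across. Origin at the centre of the underside of the foot, z up. A seated egg stands on that floor, its origin 75 mm above the cup's origin, its widest part 20 mm above the rim.
- egg_blue: blue painted wooden egg with thin white bands, solid, about 55 g, 48 mm across at its widest and 63 mm tall, its blunt end cut flat as a foot 26 mm across, standing on it in a cup of another colour. Origin on the egg's axis at its widest level, 26 mm above its flat foot and 37 mm below its pointed top; z runs along the axis to the pointed end (up).
- cup_blue: loose turned egg cup, 55 mm tall, about 80 g: bowl of light wood, round saucer foot 76 mm across painted blue that shows round the egg from above. Its top is a hollow 6 mm deep: rim 51 mm across outside and 45 mm inside, sides sloping in to a flat floor 33 mm across. Origin at the centre of the underside of the foot, z up. A seated egg stands on that floor, its origin 75 mm above the cup's origin, its widest part 20 mm above the rim.
- egg_yellow: yellow painted wooden egg with thin white bands, solid, about 55 g, 48 mm across at its widest and 63 mm tall, its blunt end cut flat as a foot 26 mm across, standing on it in a cup of another colour. Origin on the egg's axis at its widest level, 26 mm above its flat foot and 37 mm below its pointed top; z runs along the axis to the pointed end (up).
- cup_yellow: loose turned egg cup, 55 mm tall, about 80 g: bowl of light wood, round saucer foot 76 mm across painted yellow that shows round the egg from above. Its top is a hollow 6 mm deep: rim 51 mm across outside and 45 mm inside, sides sloping in to a flat floor 33 mm across. Origin at the centre of the underside of the foot, z up. A seated egg stands on that floor, its origin 75 mm above the cup's origin, its widest part 20 mm above the rim.
- egg_green: green painted wooden egg with thin white bands, solid, about 55 g, 48 mm across at its widest and 63 mm tall, its blunt end cut flat as a foot 26 mm across, standing on it in a cup of another colour. Origin on the egg's axis at its widest level, 26 mm above its flat foot and 37 mm below its pointed top; z runs along the axis to the pointed end (up).
- cup_green: loose turned egg cup, 55 mm tall, about 80 g: bowl of light wood, round saucer foot 76 mm across painted green that shows round the egg from above. Its top is a hollow 6 mm deep: rim 51 mm across outside and 45 mm inside, sides sloping in to a flat floor 33 mm across. Origin at the centre of the underside of the foot, z up. A seated egg stands on that floor, its origin 75 mm above the cup's origin, its widest part 20 mm above the rim.
- cup_plain: spare egg cup of the same shape and size as the painted ones (55 mm tall, foot 76 mm across, rim 51 mm across outside, hollow 6 mm deep), wholly of plain dark brown wood; it is empty at the start. Origin at the centre of the underside of its foot, z up; an egg seated in it has its origin 75 mm above this.
Not all that is in view belongs to the job. Leave any pink or white look-alike of the cup_plain alone.

How it is judged:
By the outcome, as a careful person would: the job done as asked, in the order asked, and still so for the second after the job is handed in, with the robot touching nothing.
It also fails if it takes over 128 s, if anything falls off the work surface, if the arm or the gripper's body presses on something with over 40 N, if the wrist force passes 120 N, or if a joint passes its speed limit or range.

## Working session

There is one attempt and no reset: what is moved stays moved. The work goes in short steps, Python scripts to look and compute and a tool call to move; the robot and the scene stay as the last step left them, time stands still between calls to the robot, and variables do not carry over. Pictures are saved under pics/ and viewed, and the job is handed in when it is done.

Besides the shell and the picture viewer there is one more tool, called as name(argument=value, ...) on one line, values as JSON. arm_command: Moves the arm, as the interface text tells. Its arguments: {"type":"object","properties":{"series":{"type":"array"}},"required":["series"]}

```bash
mkdir -p pics; ls
python3 - <<'E'
from cell import ctrl
import cv2, numpy as np
s=ctrl.read_state(); print({k:np.round(v,3) for k,v in s.items()})
for n in("scene","top"):
    im=ctrl.get_image(n); cv2.imwrite(f"pics/{n}0.png",im)
    c=ctrl.calibration(n); print(n,c)
for l in["egg_red","egg_blue","egg_yellow","egg_green","cup_red","cup_blue","cup_yellow","cup_green","cup_plain"]:
  for n in("top","scene"):
    print(l,n,[(np.round(d["centre"]).tolist(),round(d["conf"],2)) for d in ctrl.spot_in(l,n)])
E
```

```text
pics
{'clock': np.float64(0.0), 'qpos': array([-1.227,  0.629,  0.038,  1.518, -0.027,  0.996, -0.02 ]), 'qd': array([ 0.001,  0.   ,  0.001, -0.001, -0.002, -0.002, -0.   ]), 'tau': array([-0.0000e+00, -5.6340e+01,  1.2260e+00, -1.9346e+01,  1.1000e-02,
        1.0000e-02,  0.0000e+00]), 'eef_pos': array([258.711, 595.626, 230.39 ]), 'tool_rot': array([-1.555,  1.569, -1.965]), 'force': array([ 0.118, -0.325, -0.192]), 'torque': array([ 0.018,  0.003, -0.014]), 'width': np.float64(85.243)}
scene {'fovy': 54.998617908522405, 'cx': 256.157237313414, 'cy': 183.63873485084304, 'cam_to_world': array([[-7.72406441e-01, -3.82831043e-01,  5.06782678e-01,
         9.32849722e+02],
       [ 6.35056469e-01, -4.53501953e-01,  6.25331320e-01,
         5.58749509e+02],
       [-9.56930785e-03,  8.04845557e-01,  5.93407160e-01,
         5.94141479e+02],
       [ 0.00000000e+00,  0.00000000e+00,  0.00000000e+00,
         1.00000000e+00]])}
top {'fovy': 57.21390166964503, 'cx': 248.11894927451476, 'cy': 183.22839551269973, 'cam_to_world': array([[-1.95803593e-03,  9.86944361e-01, -1.61049665e-01,
  
[... 745 characters left out ...]
8.0, -241.0, 15.0], 0.95), ([468.0, -152.0, 94.0], 0.58)]
cup_blue top [([621.0, -250.0, 102.0], 0.68), ([462.0, 105.0, 11.0], 0.61)]
cup_blue scene [([492.0, 127.0, 12.0], 0.83), ([636.0, -234.0, 89.0], 0.73), ([636.0, -236.0, 15.0], 0.59)]
cup_yellow top [([574.0, 258.0, 16.0], 0.8)]
cup_yellow scene []
cup_green top [([444.0, -149.0, 10.0], 0.65)]
cup_green scene [([467.0, -154.0, 13.0], 0.75)]
cup_plain top [([326.0, 157.0, 10.0], 0.91), ([282.0, 276.0, 12.0], 0.91), ([652.0, 15.0, 13.0], 0.88), ([297.0, -178.0, 11.0], 0.82), ([616.0, -243.0, 12.0], 0.34)]
cup_plain scene [([666.0, 19.0, 17.0], 0.97), ([300.0, -172.0, 7.0], 0.94), ([291.0, 288.0, 9.0], 0.94), ([333.0, 168.0, 8.0], 0.63)]
```

View pics/top0.png

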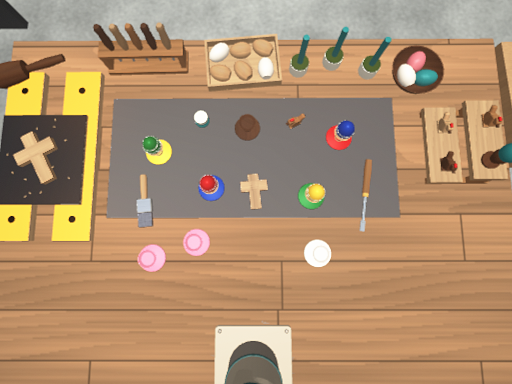

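View pics/scene0.png

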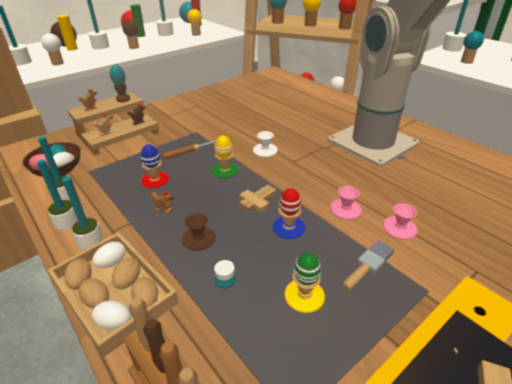

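The top picture shows four eggs in mismatched cups:
- Green egg at (151,144) in the yellow cup (158,152).
- Red egg at (208,184) in the blue cup (211,188).
- Yellow egg at (316,193) in the green cup (312,196).
- Blue egg at (346,129) in the red cup (340,136).

There are five candidates for cup_plain in the top picture:
- Dark brown at (247,127).
- Pink at (151,258) and (196,242).
- White at (317,253).
- The white and teal jar at (201,118), which is no cup.

Only the brown one fits "wholly plain dark brown". I'll confirm it in a crop and fit all the positions.

```bash
cat > h.py <<'E'
import numpy as np, cv2
from scipy.optimize import least_squares
from cell import ctrl
def K(c): return 192/np.tan(np.radians(c["fovy"])/2)
def proj(c,P):
    T=np.linalg.inv(c["cam_to_world"]); p=np.asarray(P)@T[:3,:3].T+T[:3,3]; f=K(c)
    return np.c_[c["cx"]+f*p[:,0]/-p[:,2], c["cy"]+f*(-p[:,1])/-p[:,2]]
def back(c,uv,z):
    uv=np.asarray(uv,float).reshape(-1,2); f=K(c); M=c["cam_to_world"]
    d=np.c_[(uv[:,0]-c["cx"])/f,-(uv[:,1]-c["cy"])/f,-np.ones(len(uv))]@M[:3,:3].T
    o=M[:3,3]; return o+d*((z-o[2])/d[:,2])[:,None]
HUE={"red":[(0,6),(174,180)],"yellow":[(24,34)],"green":[(50,85)],"blue":[(112,130)]}
def mask(im,col):
    h=cv2.cvtColor(im,cv2.COLOR_BGR2HSV); m=np.zeros(h.shape[:2],np.uint8)
    if col=="plain": return cv2.inRange(h,(0,60,20),(18,255,125))
    for a,b in HUE[col]: m|=cv2.inRange(h,(a,130,50),(b,255,255))
    return m
t=np.linspace(0,2*np.pi,48,endpoint=False)
def ring(x,y,z,r): return np.c_[x+r*np.cos(t),y+r*np.sin(t),np.full(48,z)]
def eggpts(x,y,z0):
    L=[]
    for dz in np.linspace(-20,37,24):
        b=37 if dz>0 else 30.9
        L.append(ring(x,y,z0+dz,24*np.sqrt(max(0,1-(dz/b)**2))))
    return np.vstack(L)
def blob(im,c,col,P):
    """mask of colour within roi of projected pts"""
    uv=proj(c,P); m=mask(im,col); r=np.zeros_like(m)
    cv2.fillConvexPoly(r,cv2.convexHull(uv.astype(np.int32)),255); r=cv2.dilate(r,np.ones((9,9)))
    return m&r
def fit_egg(ims,cs,col,xy,z0=75,names=("top","scene")):
    # sides: compare support (bounding) of hull along many directions, upward part
    D=np.c_[np.cos(t),np.sin(t)]
    def run(ns):
        S={}
        for n in ns:
            b=blob(ims[n],cs[n],col,eggpts(*xy,z0)); b=cv2.morphologyEx(b,cv2.MORPH_OPEN,np.ones((2,2)))
            pts=np.argwhere(b)[:,::-1].astype(float); S[n]=(pts@D.T).max(0)+0.3
        def f(p):
            return np.concatenate([((proj(cs[n],eggpts(p[0],p[1],z0))@D.T).max(0)-S[n]) for n in ns])
        s=least_squares(f,xy,loss="soft_l1",f_scale=.4); return s.x,np.sqrt(np.mean(f(s.x)**2))
    return {"+".join(ns):run(ns) for ns in [(n,) for n in names]+[names]}
def fit_foot(ims,cs,col,xy,z=3,names=("top","scene")):
    out={}
    for n in names:
        m=mask(ims[n],col); uv=proj(cs[n],ring(*xy,z,38)); r=np.zeros_like(m)
        cv2.fillConvexPoly(r,cv2.convexHull(uv.astype(np.int32)),255); r=cv2.dilate(r,np.ones((9,9))); m&=r
        pts=np.argwhere(m)[:,::-1].astype(float)
        # outer point per direction on the plane z
        W=back(cs[n],pts,z)[:,:2]
        p=np.array(xy,float)
        D=np.c_[np.cos(t),np.sin(t)]
        S=(W@D.T).max(0)+0.4
        f=lambda p:D@p+38-S
        s=least_squares(f,xy,loss="soft_l1",f_scale=1.); out[n]=(s.x,np.sqrt(np.mean(f(s.x)**2)))
    return out
def grab():
    ns=("top","scene"); return {n:ctrl.get_image(n) for n in ns},{n:ctrl.calibration(n) for n in ns}
E
python3 - <<'E'
from h import *
ims,cs=grab()
for n in ims: np.save(f"{n}.npy",ims[n])
G={"red":(483,122),"blue":(627,-243),"yellow":(459,-159),"green":(588,272)}
C={"red":(627,-240),"blue":(477,117),"yellow":(585,265),"green":(456,-152),"plain":(659,17)}
np.set_printoptions(precision=1,suppress=True)
for k in G: print("egg",k,fit_egg(ims,cs,k,G[k]))
for k in C: print("cup",k,fit_foot(ims,cs,k,C[k]))
big=np.hstack([cv2.resize(ims["top"][95:165,205:285],(400,350)),cv2.resize(ims["scene"][190:260,160:240],(400,350))])
cv2.imwrite("pics/crop_plain.png",big)
v=ims["scene"].copy()
for k in G:
  for q in proj(cs["scene"],eggpts(*G[k],75))[::7]: cv2.circle(v,tuple(int(a) for a in q),0,(255,255,255))
cv2.imwrite("pics/ov.png",cv2.resize(v,(800,600)))
E
```

```text
egg red {'top': (array([480.2, 120.4]), np.float64(1.5813965806801698)), 'scene': (array([477.3, 117.1]), np.float64(0.7583420582918023)), 'top+scene': (array([477.7, 117.5]), np.float64(1.4370182461502896))}
egg blue {'top': (array([ 630.5, -258. ]), np.float64(1.5229421074387552)), 'scene': (array([ 613.3, -296.5]), np.float64(4.523574546352254)), 'top+scene': (array([ 628.8, -258.2]), np.float64(3.55249873570415))}
egg yellow {'top': (array([ 458. , -169.6]), np.float64(3.2414328746530896)), 'scene': (array([ 417.4, -225.3]), np.float64(6.381572665832727)), 'top+scene': (array([ 451.7, -176.3]), np.float64(5.3072722623499615))}
egg green {'top': (array([589.9, 277. ]), np.float64(3.256654033119852)), 'scene': (array([573. , 264.7]), np.float64(3.8925335714437392)), 'top+scene': (array([585.2, 273.8]), np.float64(4.091549763816446))}
cup red {'top': (array([ 629.5, -252.3]), np.float64(3.2779460115804278)), 'scene': (array([ 628.5, -260. ]), np.float64(17.97770166180346))}
cup blue {'top': (array([479.9, 120.8]), np.float64(4.187046242013239)), 'scene': (array([477.6, 114.6]), np.float64(1.2567654364696954))}
cup yellow {'top': (array([587.7, 277.5]), np.float64(3.692125041558123)), 'scene': (array([585.3, 272. ]), np.float64(2.990537371987119))}
cup green {'top': (array([ 454.8, -165. ]), np.float64(5.323123960504045)), 'scene': (array([ 453.3, -174.5]), np.float64(1.6426131636573151))}
cup plain {'top': (array([661.1,  17. ]), np.float64(1.9249012584962286)), 'scene': (array([657. ,   7.9]), np.float64(5.747311901059271))}
```

View pics/crop_plain.png

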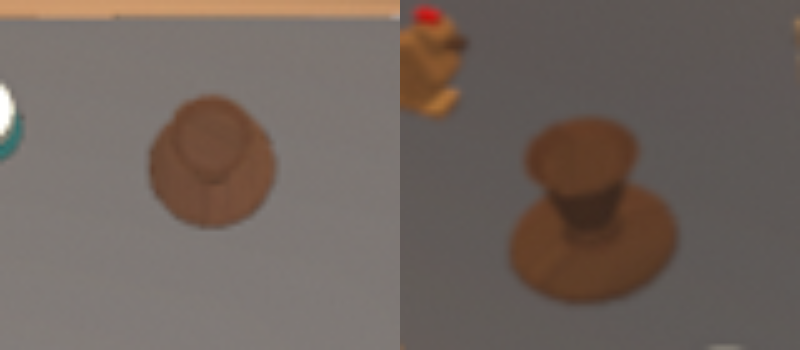

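The crop shows an empty, wholly dark brown cup in both views, so that is cup_plain. My first guesses were biased because the networks report the visible surface only. I'll refit iteratively, starting from the top-view fits, and overlay the result.

```bash
cat >> h.py <<'E'
def cupsil(x,y,z=0):
    return [ring(x,y,z+0.,38),ring(x,y,z+4.,37)]
E
python3 - <<'E'
from h import *
ims={n:np.load(n+".npy") for n in("top","scene")}; cs={n:ctrl.calibration(n) for n in ims}
G={"red":(480,120),"blue":(630,-257),"yellow":(457,-170),"green":(590,277)}
C={"red":(629,-254),"blue":(479,118),"yellow":(588,277),"green":(455,-170),"plain":(661,15)}
np.set_printoptions(precision=1,suppress=True)
for it in range(3):
  for k in G:
    r=fit_egg(ims,cs,k,G[k]); G[k]=tuple(r["top+scene"][0])
    if it==2: print("egg",k,{a:(b[0],round(b[1],1)) for a,b in r.items()})
  for k in C:
    r=fit_foot(ims,cs,k,C[k]); C[k]=tuple((r["top"][0]+r["scene"][0])/2)
    if it==2: print("cup",k,{a:(b[0],round(b[1],1)) for a,b in r.items()})
def ov(n,k,e):
    x,y=C[k]; u=proj(cs[n],np.array([[x,y,50]]))[0].astype(int); s=6; w=33
    p=cv2.copyMakeBorder(ims[n],40,40,40,40,cv2.BORDER_CONSTANT)[u[1]+40-w:u[1]+40+w,u[0]+40-w:u[0]+40+w]
    v=cv2.resize(p,(w*2*4,w*2*4),interpolation=cv2.INTER_CUBIC)
    f=lambda P:np.round((proj(cs[n],P)-(u-w)+.5)*4-.5).astype(np.int32)
    cv2.polylines(v,[f(ring(x,y,3,38))],True,(255,255,255)); cv2.polylines(v,[f(ring(x,y,55,25.5))],True,(0,255,255))
    if e: cv2.polylines(v,[cv2.convexHull(f(eggpts(*G[e],75)))],True,(255,255,0))
    return v[:,:]
prs=[("blue","red"),("red","blue"),("green","yellow")]
cv2.imwrite("pics/ov1.png",np.vstack([np.hstack([ov(n,*p) for p in prs]) for n in("top","scene")]))
prs=[("yellow","green"),("plain",None)]
cv2.imwrite("pics/ov2.png",np.vstack([np.hstack([ov(n,*p) for p in prs]) for n in("top","scene")]))
E
```

```text
egg red {'top': (array([480.2, 120.4]), np.float64(1.6)), 'scene': (array([477.3, 117.1]), np.float64(0.8)), 'top+scene': (array([477.7, 117.5]), np.float64(1.4))}
egg blue {'top': (array([ 630.5, -258. ]), np.float64(1.5)), 'scene': (array([ 613.3, -296.5]), np.float64(4.5)), 'top+scene': (array([ 628.8, -258.2]), np.float64(3.6))}
egg yellow {'top': (array([ 458. , -169.6]), np.float64(3.2)), 'scene': (array([ 417.4, -225.3]), np.float64(6.4)), 'top+scene': (array([ 451.7, -176.3]), np.float64(5.3))}
egg green {'top': (array([589.9, 277. ]), np.float64(3.3)), 'scene': (array([573. , 264.7]), np.float64(3.9)), 'top+scene': (array([585.2, 273.8]), np.float64(4.1))}
cup red {'top': (array([ 629.6, -252.9]), np.float64(2.9)), 'scene': (array([ 628.4, -261.9]), np.float64(1.7))}
cup blue {'top': (array([479.9, 120.8]), np.float64(4.2)), 'scene': (array([477.6, 114.6]), np.float64(1.3))}
cup yellow {'top': (array([587.7, 277.5]), np.float64(3.7)), 'scene': (array([585.3, 272. ]), np.float64(3.0))}
cup green {'top': (array([ 454.8, -165. ]), np.float64(5.3)), 'scene': (array([ 453.3, -174.5]), np.float64(1.6))}
cup plain {'top': (array([661.1,  17. ]), np.float64(1.9)), 'scene': (array([656.4,   6.7]), np.float64(7.8))}
```

View pics/ov1.png

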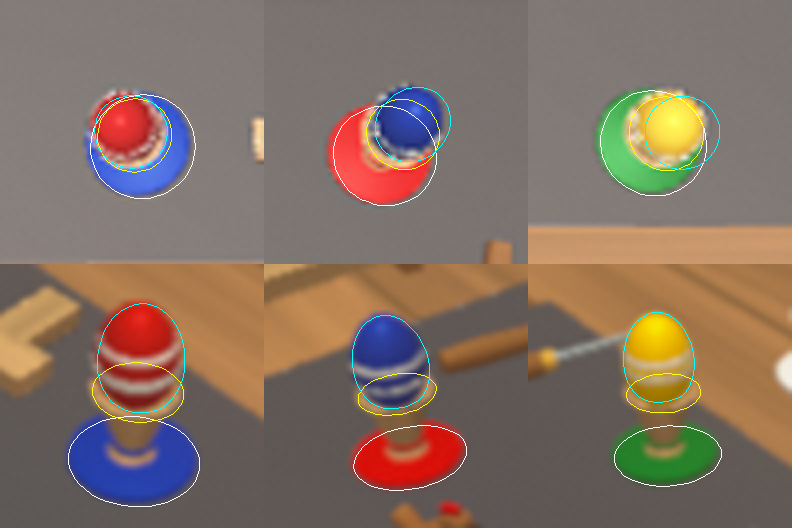

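View pics/ov2.png

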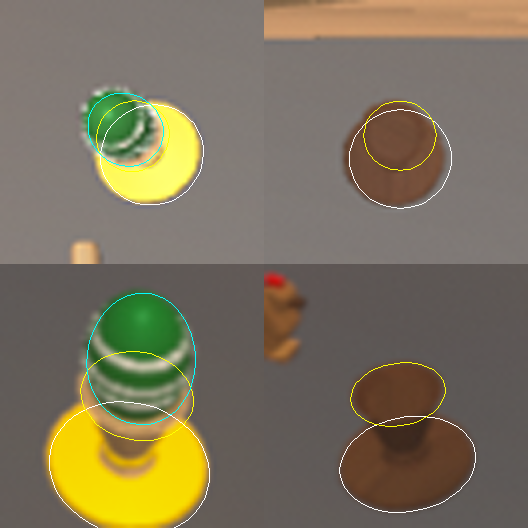

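```bash
cat >> h.py <<'E'
from scipy.optimize import minimize
def poly(shape,uv,s=4):
    r=np.zeros((shape[0]*s,shape[1]*s),np.uint8)
    cv2.fillConvexPoly(r,cv2.convexHull(np.round((uv+.5)*s-.5).astype(np.int32)),255); return r
def render_cost(p,im,c,cupcol,eggcol,zf,u0,w=40,s=4,ret=False,ms={}):
    x,y=p; o=np.array(u0)-w
    sh=(2*w,2*w); q=lambda P:proj(c,P)-o
    foot=poly(sh,q(np.vstack([ring(x,y,0,38),ring(x,y,zf,38)])))
    top=poly(sh,q(np.vstack([ring(x,y,55,25.5),ring(x,y,40,20)])))
    stem=poly(sh,q(np.vstack([ring(x,y,50,14),ring(x,y,6,12)])))
    egg=poly(sh,q(eggpts(x,y,75))) if eggcol else None
    def obs(col):
        m=mask(cv2.resize(im,None,fx=s,fy=s,interpolation=cv2.INTER_LINEAR),col)[o[1]*s:(o[1]+2*w)*s,o[0]*s:(o[0]+2*w)*s]
        return m
    key=(cupcol,eggcol,id(im))
    if key not in ms: ms[key]=(obs(cupcol),cv2.morphologyEx(obs(eggcol),cv2.MORPH_CLOSE,np.ones((25,25))) if eggcol else None)
    oc,oe=ms[key]
    if eggcol:
        foot=foot&~top&~stem&~egg
        eg=egg
        # ignore region of bowl front for egg comparison
        ce=((eg!=oe)&(top==0)).sum(); cc=((foot!=oc)&(top==0)&(stem==0)&(egg==0)&(oe==0)).sum()
        return ce+cc if not ret=="parts" else (ce,cc)
    foot=foot|top|stem
    return (foot!=oc).sum()
def fit_r(im,c,cc,ec,xy,zf=3):
    u0=np.round(proj(c,np.array([[*xy,50]]))[0]).astype(int)
    f=lambda p:float(render_cost(p,im,c,cc,ec,zf,u0))
    s=minimize(f,xy,method="Nelder-Mead",options=dict(initial_simplex=[xy,(xy[0]+8,xy[1]),(xy[0],xy[1]+8)],xatol=.2,fatol=1))
    return s.x,s.fun/16
E
python3 - <<'E'
from h import *
ims={n:np.load(n+".npy") for n in("top","scene")}; cs={n:ctrl.calibration(n) for n in ims}
np.set_printoptions(precision=1,suppress=True)
C={"red":(629,-258),"blue":(479,118),"yellow":(587,275),"green":(455,-170),"plain":(660,15)}
E={"red":"blue","blue":"red","yellow":"green","green":"yellow","plain":None}
for k in C:
  for zf in (2,6):
    print(k,zf,{n:fit_r(ims[n],cs[n],k,E[k],C[k],zf) for n in ims})
E
```

```text
red 2 {'top': (array([ 630. , -253.2]), np.float64(33.75)), 'scene': (array([ 628.1, -263.2]), np.float64(124.375))}
red 6 {'top': (array([ 629.3, -252.5]), np.float64(35.5)), 'scene': (array([ 627.9, -262.2]), np.float64(119.5625))}
blue 2 {'top': (array([479.4, 120.6]), np.float64(58.5625)), 'scene': (array([476.4, 112.9]), np.float64(94.75))}
blue 6 {'top': (array([479.3, 120.6]), np.float64(62.125)), 'scene': (array([478.1, 114.4]), np.float64(107.875))}
yellow 2 {'top': (array([588.9, 278.7]), np.float64(51.375)), 'scene': (array([585.7, 271.9]), np.float64(200.4375))}
yellow 6 {'top': (array([589.2, 278.8]), np.float64(55.9375)), 'scene': (array([586.1, 271.6]), np.float64(222.0))}
green 2 {'top': (array([ 455.2, -163.7]), np.float64(120.8125)), 'scene': (array([ 451.8, -178.6]), np.float64(196.1875))}
green 6 {'top': (array([ 454.6, -163.1]), np.float64(124.0625)), 'scene': (array([ 450.6, -178.3]), np.float64(217.0))}
plain 2 {'top': (array([661.,  17.]), np.float64(88.1875)), 'scene': (array([657.4,   8. ]), np.float64(233.6875))}
plain 6 {'top': (array([660.8,  17.2]), np.float64(93.4375)), 'scene': (array([657.9,   9.4]), np.float64(234.3125))}
```

Run:
```python
from h import *
cs={n:ctrl.calibration(n) for n in ("top","scene")}
np.set_printoptions(precision=2,suppress=True)
T={"red":(629.6,-252.9),"blue":(479.4,120.6),"yellow":(589,278.7),"green":(455,-163.5),"plain":(661,17.)}
S={"red":(628.1,-262.8),"blue":(477,113.7),"yellow":(585.9,271.8),"green":(451.5,-178.5),"plain":(657.6,8.7)}
for k in T:
  a=proj(cs["scene"],np.array([[*T[k],50]]))[0]; b=proj(cs["scene"],np.array([[*S[k],50]]))[0]
  c=np.array([cs["scene"]["cx"],cs["scene"]["cy"]]); r=a-c
  print(k,a,b-a,"rel centre",r, "radial ratio",((b-c)@r)/(r@r))
```

```text
red [152.71 166.31] [-1.18 -1.76] rel centre [-103.44  -17.33] radial ratio 1.013901922892359
blue [290.6  212.93] [-1.35 -1.99] rel centre [34.45 29.29] radial ratio 0.9487736581697239
yellow [307.15 282.02] [-1.52 -3.2 ] rel centre [51.   98.38] radial ratio 0.968024670996086
green [225.55 157.33] [-2.12 -2.64] rel centre [-30.61 -26.31] radial ratio 1.0823359899325913
plain [196.71 224.33] [-0.7  -2.67] rel centre [-59.45  40.69] radial ratio 0.9871177909836792
```

Run:
```python
import numpy as np,cv2
for n in("scene","top"):
    im=np.load(n+".npy"); cv2.imwrite(f"pics/{n}_big.png",cv2.resize(im,(800,600),interpolation=cv2.INTER_CUBIC))
```

```text
(no output)
```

View pics/scene_big.png

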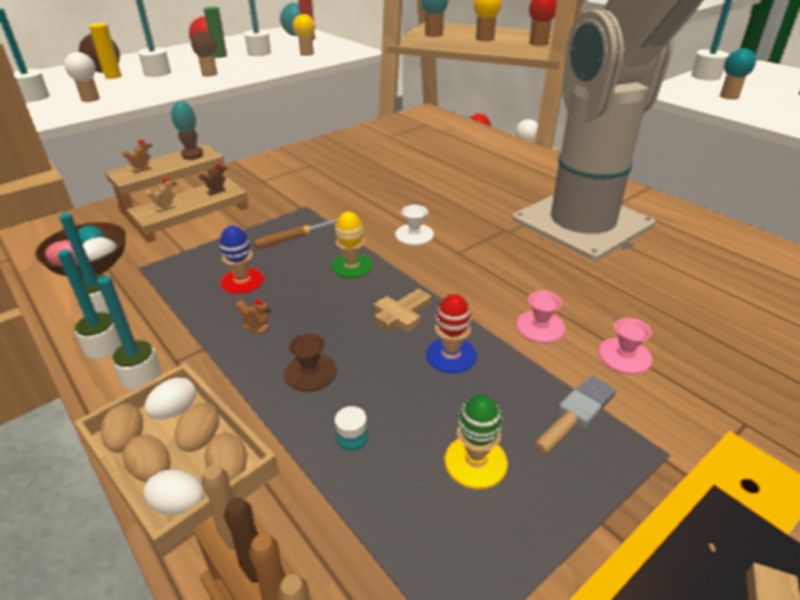

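Run:
```python
from h import *
cs={n:ctrl.calibration(n) for n in ("top","scene")}
np.set_printoptions(precision=1,suppress=True)
im={n:np.load(n+".npy") for n in cs}
P=np.array([[x,y,12] for x in(-95,95) for y in(-95,95)]+[[0,0,12]])
for n in cs: print(n,proj(cs[n],P))
v=im["scene"][110:180,310:440]; w=im["top"][310:384,200:305]
cv2.imwrite("pics/base.png",np.vstack([cv2.resize(v,(780,int(70*6)),interpolation=cv2.INTER_CUBIC)]))
cv2.imwrite("pics/base2.png",cv2.resize(w,None,fx=6,fy=6,interpolation=cv2.INTER_CUBIC))
```

```text
top [[290.3 405.3]
 [217.4 405.2]
 [288.8 328.4]
 [218.2 328.4]
 [253.6 366.2]]
scene [[367.3 119.6]
 [417.2 140.5]
 [330.5 137.1]
 [380.8 161.9]
 [373.4 138.8]]
```

View pics/base.png

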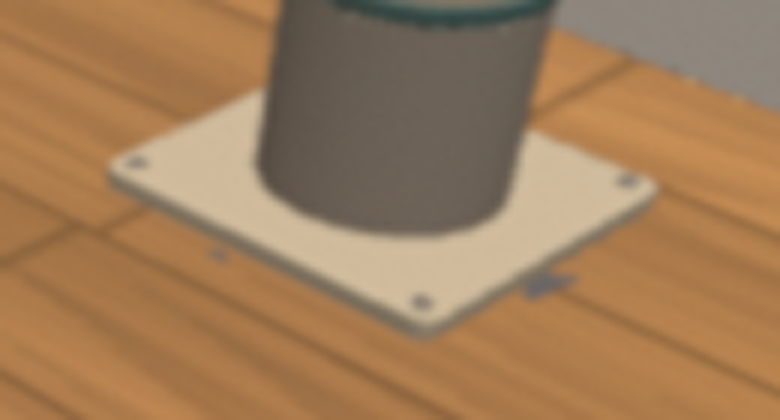

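View pics/base2.png

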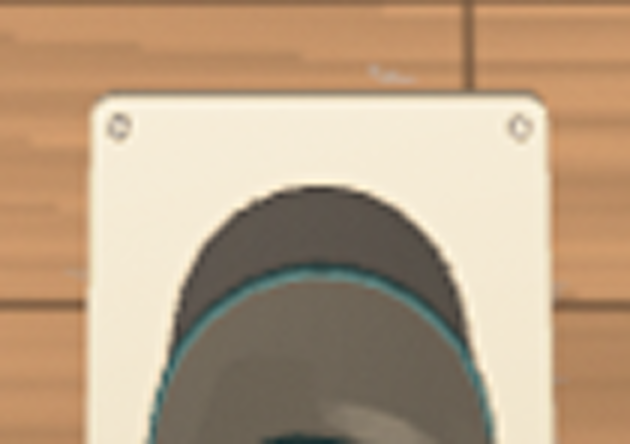

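Run:
```python
from h import *
from scipy.spatial.transform import Rotation as R
s=ctrl.read_state(); np.set_printoptions(precision=3,suppress=True)
print(R.from_euler("xyz",s["tool_rot"]).as_matrix())
```

```text
[[ 0.     0.398  0.917]
 [ 0.     0.917 -0.398]
 [-1.     0.    -0.   ]]
```

arm_command(series=[[1, 1.7, -3.6, 0, 0, 0, 0], [1, 1.7, -3.6, 0, 0, 0, 0], [1, 1.7, -3.6, 0, 0, 0, 0], [1, 1.7, -3.6, 0, 0, 0, 0], [1, 1.7, -3.6, 0, 0, 0, 0], [1, 1.7, -3.6, 0, 0, 0, 0], [1, 1.7, -3.6, 0, 0, 0, 0], [1, 1.7, -3.6, 0, 0, 0, 0], [1, 1.7, -3.6, 0, 0, 0, 0], [1, 1.7, -3.6, 0, 0, 0, 0], [1, 1.7, -3.6, 0, 0, 0, 0], [1, 1.7, -3.6, -1, 0, 0, 0], [1, 1.7, -3.6, -1, 0, 0, 0], [1, 0, -0.75, -1, 0, 0, 0], [1, 0, 0, 0, 0, 0, 0], [1, 0, 0, 0, 0, 0, 0]])

```text
clock: 2.43
eef_pos: [479.5, 120.8, 201.1]
tool_rot: [-3.003, 1.569, 2.869]
force: [-0.6, 0.4, 0.4]
width: 85.3
```

Run:
```python
from h import *
from scipy.spatial.transform import Rotation as R
np.set_printoptions(precision=3,suppress=True)
s=ctrl.read_state(); M=R.from_euler("xyz",s["tool_rot"]).as_matrix(); print(M, s["eef_pos"], s["qpos"])
ims,cs=grab()
p=s["eef_pos"]; a=M[:,0]; yv=M[:,1]; z=M[:,2]
out=[]
for n in ims:
    u0=proj(cs[n],p[None])[0].astype(int); w=60; sc=6
    o=np.array([max(0,u0[0]-w),max(0,u0[1]-w)])
    v=cv2.resize(ims[n][o[1]:o[1]+2*w,o[0]:o[0]+2*w],None,fx=sc,fy=sc,interpolation=cv2.INTER_CUBIC)
    f=lambda P:np.round((proj(cs[n],np.array(P))-o+.5)*sc-.5).astype(int)
    tip=p-13*a
    for sg in(-1,1):
        c=tip+sg*42.5*yv; b=tip+sg*57*yv
        cv2.polylines(v,[f([c-11*z,c+11*z,b+11*z,b-11*z]).astype(np.int32)],True,(255,0,255),1)
    x,y=p[:2]
    cv2.circle(v,tuple(int(q) for q in f([p])[0]),3,(0,255,255),-1)
    cv2.imwrite(f"pics/grip_{n}.png",v[:600,:800])
```

```text
[[-0.001  0.399  0.917]
 [ 0.     0.917 -0.399]
 [-1.    -0.    -0.001]] [479.542 120.799 201.131] [-0.349  0.452  0.065  1.977 -0.044  0.716  0.903]
```

View pics/grip_top.png

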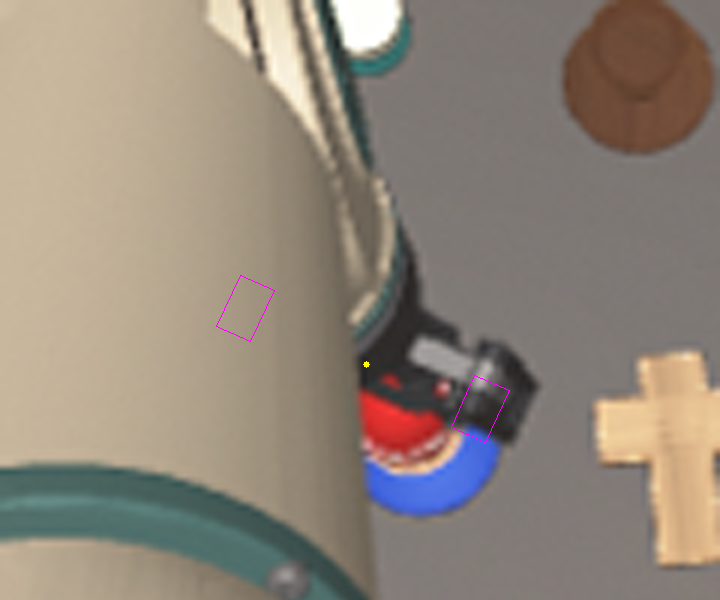

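View pics/grip_scene.png

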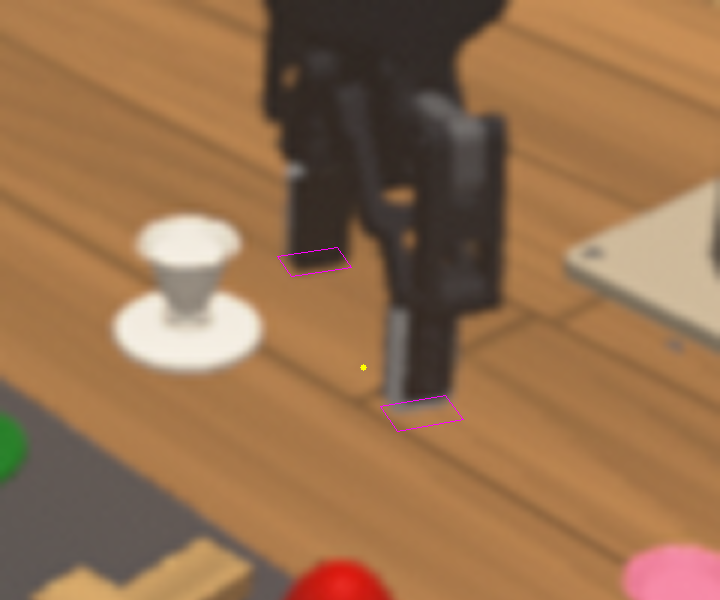

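Evidence on the cameras: the scene camera reads about (-1.4,-2.5) px off for both the cups and the fingertips, while the top view agrees with the base plate to 0.3 px. So I trust the top fits. I'll turn the jaws perpendicular to the scene view, lower them partway around the red egg, and check the centring there.

arm_command(series=[[1, 0, 0, 0, 0, 0, -7], [1, 0, 0, 0, 0, 0, -7], [1, 0, 0, 0, 0, 0, -7], [1, 0, 0, 0, 0, 0, -7], [1, 0, 0, 0, 0, 0, -7], [1, 0, 0, 0, 0, 0, -7], [1, 0, 0, 0, 0, 0, -7], [1, 0, 0, 0, 0, 0, -7], [1, 0, 0, -1, 0, 0, -7], [1, 0, 0, -2, 0, 0, -7], [1, 0, 0, -2, 0, 0, -7], [1, 0, 0, -2, 0, 0, -7], [1, 0, 0, -2, 0, 0, -7], [1, 0, 0, -1.5, 0, 0, -7], [1, 0, 0, -1, 0, 0, -7], [1, 0, 0, 0, 0, 0, 0], [1, 0, 0, 0, 0, 0, 0]])

```text
clock: 3.95
eef_pos: [479.7, 122.6, 86.4]
tool_rot: [-2.006, 1.57, 2.041]
force: [-0.6, 0.1, 0.4]
width: 85.4
```

```bash
cat > look.py <<'E'
from h import *
import sys
from scipy.spatial.transform import Rotation as R
np.set_printoptions(precision=2,suppress=True)
s=ctrl.read_state(); M=R.from_euler("xyz",s["tool_rot"]).as_matrix(); print(M[:,1], s["eef_pos"], s["qpos"],s["force"],s["width"])
im=ctrl.get_image("scene"); c=ctrl.calibration("scene"); tp=ctrl.get_image("top"); ct=ctrl.calibration("top")
np.save("ls.npy",im); np.save("lt.npy",tp)
def crop(im,c,P,w,sc):
    u=proj(c,np.array([P]))[0].astype(int); o=np.maximum(u-w,0)
    v=cv2.resize(im[o[1]:o[1]+2*w,o[0]:o[0]+2*w],None,fx=sc,fy=sc,interpolation=cv2.INTER_CUBIC); print("crop origin",o,"scale",sc); return v
P=s["eef_pos"]
a=crop(im,c,P,40,7); b=crop(tp,ct,P,40,3)
H=560; b=cv2.copyMakeBorder(b,0,max(0,a.shape[0]-b.shape[0]),0,0,cv2.BORDER_CONSTANT)[:a.shape[0]]
cv2.imwrite("pics/"+sys.argv[1],np.hstack([a,b])[:600,:800])
E
python3 look.py l1.png
```

```text
[ 0.79 -0.62 -0.  ] [479.7 122.6  86.4] [-0.6   0.69  0.44  2.08 -0.6   0.5  -0.37] [-0.6   0.09  0.37] 85.36618681512495
crop origin [251 160] scale 7
crop origin [166 143] scale 3
```

View pics/l1.png

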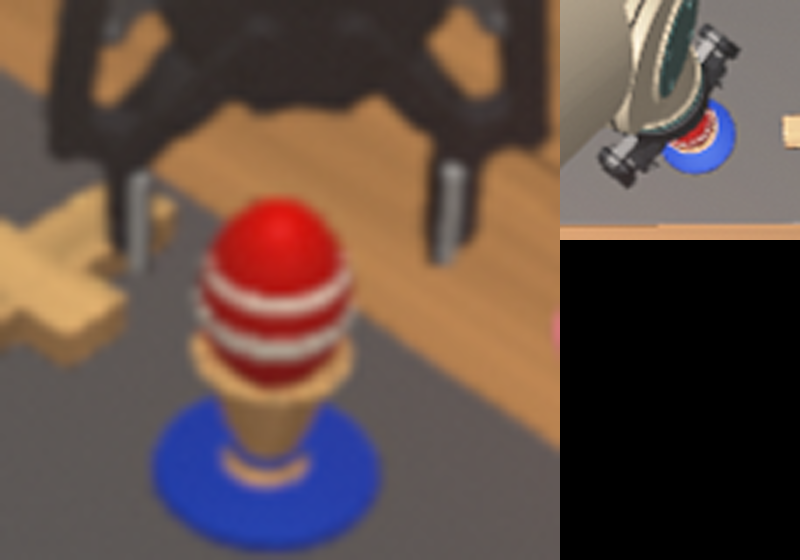

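Run:
```python
from h import *
from scipy.spatial.transform import Rotation as R
np.set_printoptions(precision=2,suppress=True)
s=ctrl.read_state(); M=R.from_euler("xyz",s["tool_rot"]).as_matrix(); p=s["eef_pos"]
c=ctrl.calibration("scene"); im=np.load("ls.npy")
for sg in(-1,1):
    P=np.array([p-13*M[:,0]+sg*42.6*M[:,1]+e*11*M[:,2] for e in(-1,1)]); print("pad tip corners",sg,proj(c,P))
g=cv2.cvtColor(im,cv2.COLOR_BGR2GRAY)
for r in(190,193,196): print(r,g[r,262:320].tolist())
for xy in [(479.4,120.6),(477,114)]: print(xy,proj(c,np.array([[*xy,75],[*xy,95]])))
m=mask(im,"red"); 
for r in range(192,212,2):
    x=np.where(m[r,255:320])[0]+255
    if len(x): print(r,x.min(),x.max(),(x.min()+x.max())/2)
```

```text
pad tip corners -1 [[312.21 198.61]
 [310.76 192.32]]
pad tip corners 1 [[272.32 199.42]
 [271.75 193.1 ]]
190 [162, 160, 155, 131, 81, 44, 50, 86, 113, 109, 110, 136, 140, 115, 94, 89, 89, 92, 96, 105, 117, 120, 112, 98, 86, 78, 77, 79, 82, 82, 80, 80, 84, 96, 112, 125, 133, 136, 134, 132, 130, 130, 128, 128, 129, 128, 129, 128, 120, 92, 54, 57, 91, 112, 98, 62, 61, 97]
193 [151, 152, 151, 136, 94, 53, 53, 87, 114, 106, 87, 88, 94, 95, 91, 91, 89, 90, 89, 86, 78, 71, 71, 72, 76, 76, 81, 87, 93, 93, 88, 80, 75, 74, 75, 82, 99, 121, 136, 137, 137, 137, 136, 135, 133, 131, 132, 130, 121, 93, 58, 73, 103, 108, 86, 61, 80, 114]
196 [160, 160, 150, 134, 112, 85, 81, 98, 114, 103, 85, 88, 89, 88, 90, 90, 91, 96, 102, 93, 72, 66, 68, 72, 71, 72, 75, 76, 78, 79, 80, 77, 75, 73, 73, 70, 78, 107, 134, 142, 142, 140, 138, 137, 137, 138, 138, 136, 134, 113, 80, 86, 113, 122, 123, 125, 130, 131]
(479.4, 120.6) [[291.12 204.32]
 [291.55 197.21]]
(477, 114) [[289.84 202.42]
 [290.25 195.33]]
192 283 297 290.0
194 282 298 290.0
196 281 299 290.0
198 282 299 290.5
200 284 297 290.5
202 280 300 290.0
204 281 299 290.0
206 283 297 290.0
210 282 297 289.5
```

Run:
```python
from h import *
from scipy.spatial.transform import Rotation as R
s=ctrl.read_state(); M=R.from_euler("xyz",s["tool_rot"]).as_matrix(); p=s["eef_pos"]
for n,f_,o,w,h in(("top","lt.npy",(170,145),66,60),("scene","ls.npy",(255,160),70,55)):
    c=ctrl.calibration(n); im=np.load(f_); sc=10 if n=="top" else 10
    v=cv2.resize(im[o[1]:o[1]+h,o[0]:o[0]+w],None,fx=sc,fy=sc,interpolation=cv2.INTER_CUBIC)
    F=lambda P:np.round((proj(c,np.array(P))-o+.5)*sc-.5).astype(np.int32)
    for sg in(-1,1):
      for back,col in((13,(255,0,255)),(50,(0,255,255))):
        t_=p-back*M[:,0]; a=t_+sg*42.6*M[:,1]; b=t_+sg*57*M[:,1]; z=11*M[:,2]
        cv2.polylines(v,[F([a-z,a+z,b+z,b-z])],True,col,1)
    cv2.polylines(v,[F(ring(479.4,120.6,0,38))],True,(255,255,255),1)
    cv2.polylines(v,[F(ring(477,114,0,38))],True,(0,255,0),1)
    cv2.imwrite(f"pics/chk_{n}.png",v)
```

```text
(no output)
```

View pics/chk_top.png

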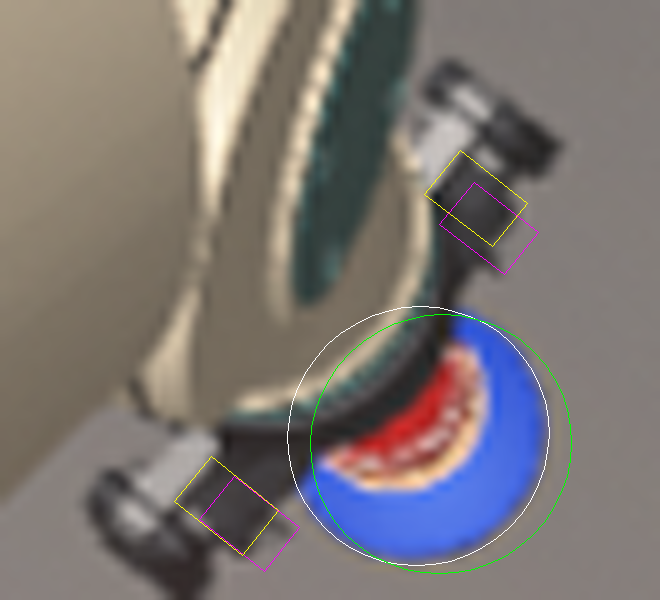

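View pics/chk_scene.png

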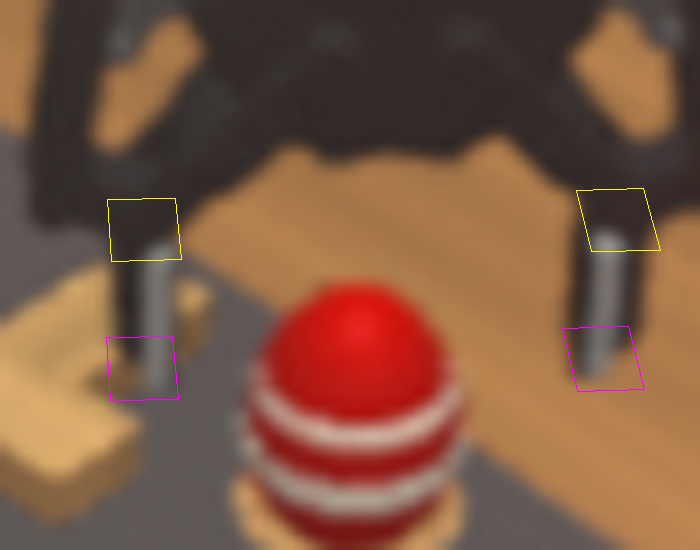

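Run:
```python
from h import *
c=ctrl.calibration("scene"); im=np.load("scene.npy"); o=(255,170); w,h=70,80; sc=7
L=[]
for xy in((479.4,120.6),(477,114)):
    v=cv2.resize(im[o[1]:o[1]+h,o[0]:o[0]+w],None,fx=sc,fy=sc,interpolation=cv2.INTER_CUBIC)
    F=lambda P:np.round((proj(c,np.array(P))-o+.5)*sc-.5).astype(np.int32)
    cv2.polylines(v,[F(ring(*xy,0,38))],True,(255,255,255),1)
    cv2.polylines(v,[F(ring(*xy,55,25.5))],True,(0,255,255),1)
    cv2.polylines(v,[cv2.convexHull(F(eggpts(*xy,75)))],True,(255,255,0),1); L.append(v[:,40:440])
cv2.imwrite("pics/hyp.png",np.hstack(L))
```

```text
(no output)
```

View pics/hyp.png

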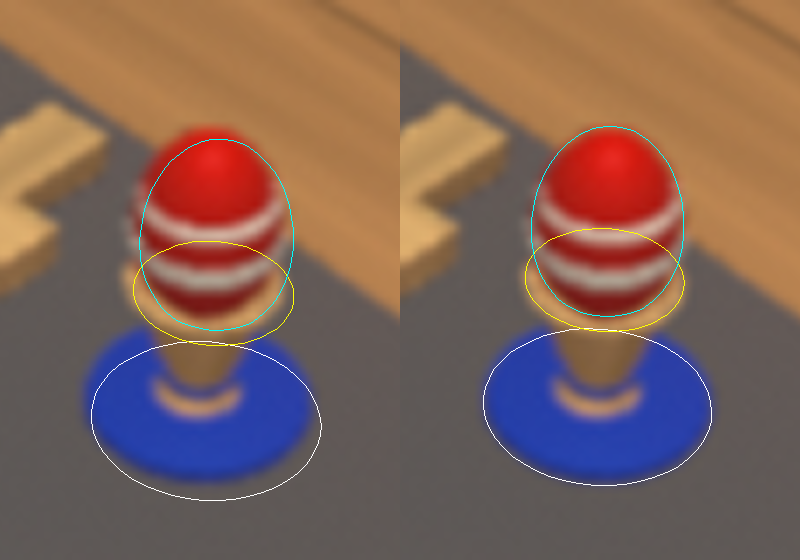

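arm_command(series=[[1, -0.16, -0.58, 0, 0, 0, 0], [1, 0, 0, 0, 0, 0, 0], [1, 0, 0, -0.8, 0, 0, 0], [1, 0, 0, -0.8, 0, 0, 0], [1, 0, 0, 0, 0, 0, 0], [1, 0, 0, 0, 0, 0, 0]])

```text
clock: 4.55
eef_pos: [477.9, 114.8, 69.6]
tool_rot: [-0.817, 1.569, -3.059]
force: [0.2, -0.4, -0.1]
width: 85.5
```

```bash
python3 look.py l2.png
```

```text
[ 0.78 -0.62 -0.  ] [477.86 114.76  69.63] [-0.56  0.71  0.4   2.09 -0.63  0.45 -0.34] [ 0.2  -0.44 -0.07] 85.4617761255995
crop origin [249 164] scale 7
crop origin [170 144] scale 3
```

View pics/l2.png

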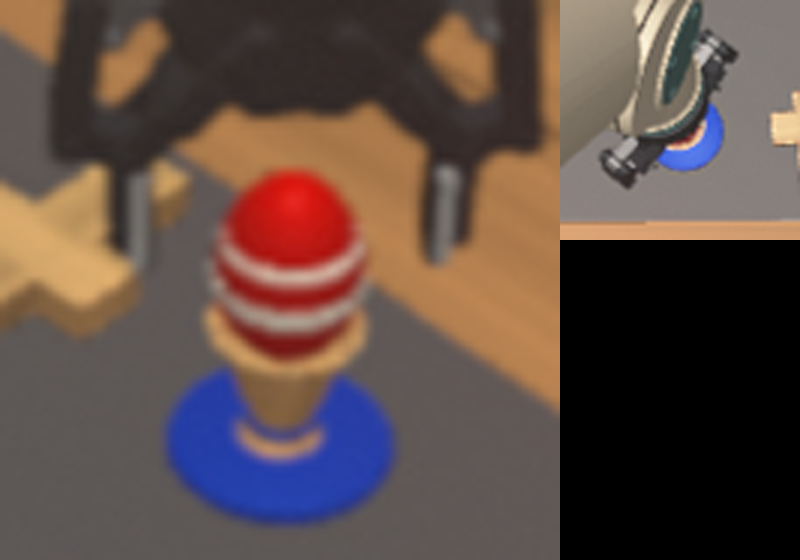

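Egg at column 293, pad midpoint at 291 in the 7x crop: centred to under 1 mm. Lowering and gripping.

arm_command(series=[[1, 0, 0, -0.6, 0, 0, 0], [1, 0, 0, -0.6, 0, 0, 0], [1, 0, 0, 0, 0, 0, 0], [0.7, 0, 0, 0, 0, 0, 0], [0.6, 0, 0, 0, 0, 0, 0], [0.5, 0, 0, 0, 0, 0, 0], [0.4, 0, 0, 0, 0, 0, 0], [0, 0, 0, 0, 0, 0, 0], [0, 0, 0, 0, 0, 0, 0], [0, 0, 0, 0, 0, 0, 0]])

```text
clock: 5.48
eef_pos: [478.5, 114.9, 58.9]
tool_rot: [2.981, 1.57, 0.738]
force: [-1.3, -1.0, 4.6]
width: 45.6
```

```bash
python3 look.py l3.png
```

```text
[ 0.78 -0.62  0.  ] [478.46 114.91  58.93] [-0.54  0.73  0.38  2.1  -0.64  0.43 -0.33] [-1.31 -1.04  4.64] 45.60478373380592
crop origin [249 168] scale 7
crop origin [171 145] scale 3
```

View pics/l3.png

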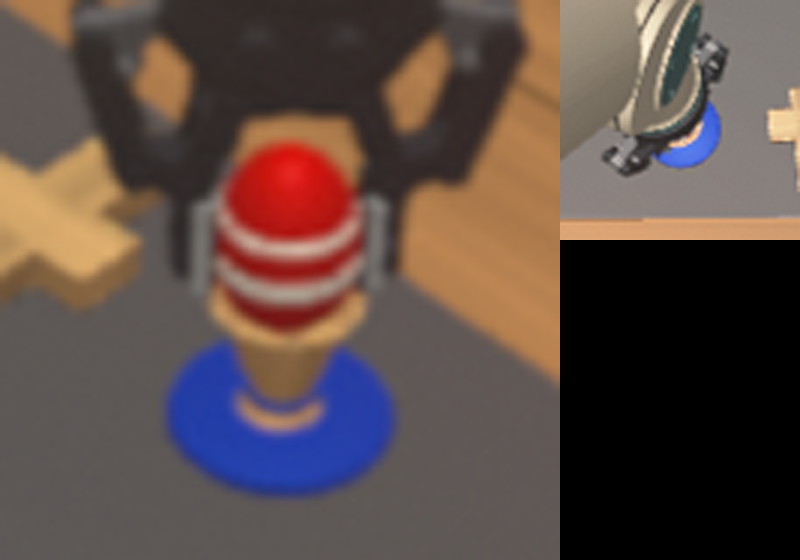

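Red egg gripped (width 45.6). Lift and carry to the plain cup, a shift of about (181,-104) mm.

arm_command(series=[[0, 0, 0, 0.3, 0, 0, 0], [0, 0, 0, 0.7, 0, 0, 0], [0, 0, 0, 1.5, 0, 0, 0], [0, 0, 0, 2.5, 0, 0, 0], [0, 0, 0, 2.5, 0, 0, 0], [0, 0, 0, 1.5, 0, 0, 0], [0, 1.5, -0.9, 0, 0, 0, 0], [0, 2.5, -1.4, 0, 0, 0, 0], [0, 2.5, -1.4, 0, 0, 0, 0], [0, 2.5, -1.4, 0, 0, 0, 0], [0, 2.5, -1.4, 0, 0, 0, 0], [0, 2.5, -1.4, 0, 0, 0, 0], [0, 2.5, -1.4, 0, 0, 0, 0], [0, 1.6, -1.1, 0, 0, 0, 0], [0, 0, 0, 0, 0, 0, 0], [0, 0, 0, 0, 0, 0, 0], [0, 0, 0, 0, 0, 0, 0]])

```text
clock: 7.0
eef_pos: [658.3, 11.6, 148.2]
tool_rot: [-1.302, 1.569, 2.739]
force: [-0.6, 0.9, -1.1]
width: 45.2
```

```bash
sed -i 's/crop(im,c,P,40,7)/crop(im,c,P-np.array([0,0,float(sys.argv[2]) if len(sys.argv)>2 else 0]),int(sys.argv[3]) if len(sys.argv)>3 else 40,7)/' look.py; python3 look.py l4.png 60
```

```text
[ 0.78 -0.62 -0.  ] [658.34  11.58 148.22] [-0.36  0.79  0.54  1.58 -0.48  0.91 -0.32] [-0.64  0.91 -1.12] 45.20633484384372
crop origin [154 169] scale 7
crop origin [208  70] scale 3
```

View pics/l4.png

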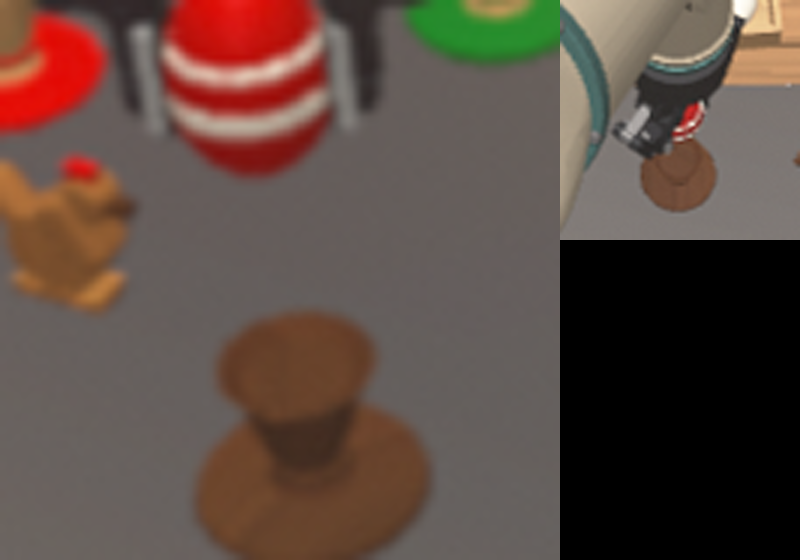

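arm_command(series=[[0, 0, 0, -1, 0, 0, 0], [0, 0, 0, -1.8, 0, 0, 0], [0, 0, 0, -1.8, 0, 0, 0], [0, 0, 0, -1.5, 0, 0, 0], [0, 0, 0, -0.9, 0, 0, 0], [0, 0, 0, 0, 0, 0, 0], [0, 0, 0, 0, 0, 0, 0]])

```text
clock: 7.68
eef_pos: [659.0, 11.1, 78.0]
tool_rot: [-0.868, 1.57, -3.11]
force: [0.5, -0.1, -0.3]
width: 45.8
```

```bash
python3 look.py l5.png 20
cat > rel.py <<'E'
# egg xy in scene (egg at z = eef_z+16) and cup-bowl xy in scene, overlay at given guesses
from h import *
import sys
def ovl(fn,n,egg,cup,out,w=36,sc=8):
    im=np.load(fn); c=ctrl.calibration(n)
    u=proj(c,np.array([[cup[0],cup[1],50]]))[0].astype(int); o=u-w
    v=cv2.resize(im[o[1]:o[1]+2*w,o[0]:o[0]+2*w],None,fx=sc,fy=sc,interpolation=cv2.INTER_CUBIC)
    F=lambda P:np.round((proj(c,np.array(P))-o+.5)*sc-.5).astype(np.int32)
    cv2.polylines(v,[F(ring(*cup,0,38))],True,(255,255,255),1)
    cv2.polylines(v,[F(ring(*cup,55,25.5))],True,(0,255,255),1)
    if egg: cv2.polylines(v,[cv2.convexHull(F(eggpts(*egg)))],True,(255,255,0),1)
    cv2.imwrite(out,v)
E
python3 -c "
from rel import *
ovl('ls.npy','scene',(656.8,9,95),(657.6,8.7),'pics/r5.png')"
```

```text
[ 0.78 -0.62 -0.  ] [658.97  11.15  77.95] [-0.33  0.88  0.48  1.62 -0.53  0.78 -0.28] [ 0.54 -0.1  -0.29] 45.797042580183096
crop origin [155 179] scale 7
crop origin [208  79] scale 3
```

View pics/r5.png

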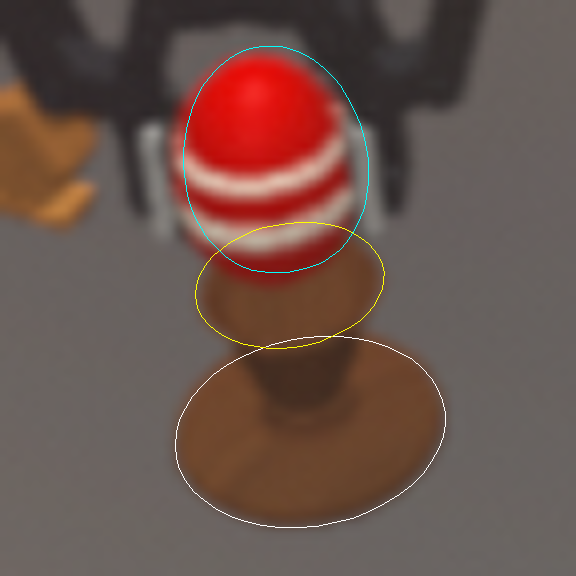

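View pics/l5.png

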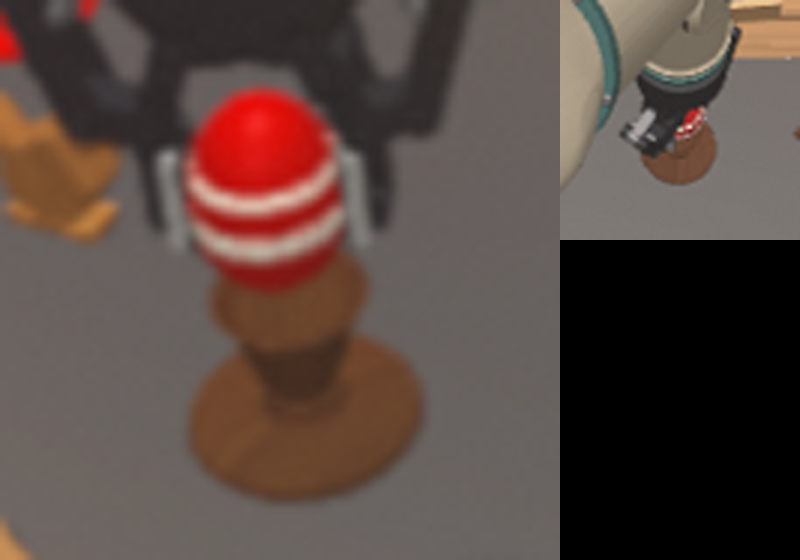

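```bash
cat >> rel.py <<'E'
def eggfit(fn,n,col,guess,z0):
    im=np.load(fn); c=ctrl.calibration(n)
    u=proj(c,np.array([[*guess,z0]]))[0].astype(int); w=26;s=4;o=u-w
    # colour + white bands inside: close
    m=mask(cv2.resize(im,None,fx=s,fy=s,interpolation=cv2.INTER_LINEAR),col)[o[1]*s:(o[1]+2*w)*s,o[0]*s:(o[0]+2*w)*s]
    nl,lab,st,_=cv2.connectedComponentsWithStats(cv2.morphologyEx(m,cv2.MORPH_CLOSE,np.ones((21,21))))
    k=1+np.argmax(st[1:,4]); m=np.where(lab==k,255,0).astype(np.uint8)
    def f(p):
        e=poly((2*w,2*w),proj(c,eggpts(p[0],p[1],z0))-o); return float((e!=m).sum())
    r=minimize(f,guess,method="Nelder-Mead",options=dict(initial_simplex=[guess,(guess[0]+6,guess[1]),(guess[0],guess[1]+6)],xatol=.1))
    return r.x,r.fun/16,m.sum()/255/16
E
python3 - <<'E'
from rel import *
np.set_printoptions(precision=1,suppress=True)
print(eggfit("scene.npy","scene","red",(477,114),75))
print(eggfit("ls.npy","scene","red",(657,8),94.1))
print(eggfit("ls.npy","scene","red",(657,8),95))
for k,e,g in(("red","blue",(628,-262)),("yellow","green",(586,272)),("green","yellow",(452,-176))): print(k,eggfit("scene.npy","scene",e,g,75),eggfit("top.npy","top",e,g,75))
print(eggfit("top.npy","top","red",(480,120),75))
E
```

```text
(array([477.2, 112.6]), np.float64(62.4375), np.float64(414.5625))
(array([660.3,   8.9]), np.float64(53.1875), np.float64(509.5625))
(array([661.1,  10.2]), np.float64(53.6875), np.float64(509.5625))
red (array([ 626.8, -266. ]), np.float64(185.0625), np.float64(171.5625)) (array([ 633.5, -256.4]), np.float64(91.1875), np.float64(186.8125))
yellow (array([571. , 260.2]), np.float64(289.375), np.float64(392.3125)) (array([586.7, 278. ]), np.float64(158.625), np.float64(116.4375))
green (array([ 416.5, -233.5]), np.float64(228.6875), np.float64(66.625)) (array([ 464., -170.]), np.float64(148.3125), np.float64(122.9375))
(array([482.7, 121.9]), np.float64(75.0625), np.float64(188.625))
```

arm_command(series=[[0, -0.2, 0.05, 0, 0, 0, 0], [0, 0, 0, -0.5, 0, 0, 0], [0, 0, 0, -0.5, 0, 0, 0], [0, 0, 0, 0, 0, 0, 0], [0, 0, 0, 0, 0, 0, 0]])

```text
clock: 8.2
eef_pos: [657.0, 11.5, 67.9]
tool_rot: [-1.055, 1.57, 2.986]
force: [0.2, 0.0, -0.7]
width: 45.6
```

```bash
python3 look.py l6.png 20
```

```text
[ 0.78 -0.62 -0.  ] [657.01  11.49  67.88] [-0.33  0.89  0.48  1.63 -0.54  0.76 -0.27] [ 0.16  0.02 -0.72] 45.592691887582035
crop origin [157 182] scale 7
crop origin [208  81] scale 3
```

View pics/l6.png

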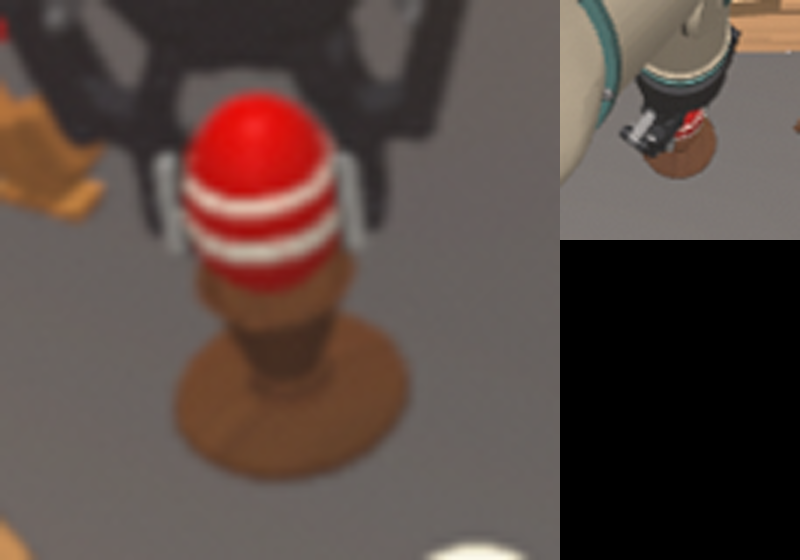

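```bash
cat >> rel.py <<'E'
def hmid(fn,n,col,guess,z0):
    "column midpoint of egg colour per row vs predicted hull"
    im=np.load(fn); c=ctrl.calibration(n); e=poly((384,512),proj(c,eggpts(*guess,z0)),1)>0
    m=mask(im,col)>0; r=np.where(e.any(1))[0]; d=[]
    for y in r[2:-2]:
        x=np.where(m[y]&(abs(np.arange(512)-np.where(e[y])[0].mean())<20))[0]
        if len(x)>6: d.append((x.min()+x.max())/2-np.where(e[y])[0].mean())
    return np.median(d),len(d)
E
python3 - <<'E'
from rel import *
np.set_printoptions(precision=1,suppress=True)
print(eggfit("ls.npy","scene","red",(657,8),84))
print(hmid("ls.npy","scene","red",(657.6,8.7),84), hmid("scene.npy","scene","red",(477,113.7),75))
c=ctrl.calibration("scene");im=np.load("ls.npy")
m=mask(im,"plain")
for y in range(220,250,3): 
    x=np.where(m[y,170:230])[0]+170; print(y,x.min(),x.max(),(x.min()+x.max())/2)
print(proj(c,ring(657.6,8.7,0,38)).min(0),proj(c,ring(657.6,8.7,0,38)).max(0),proj(c,ring(657.6,8.7,55,25.5)).min(0),proj(c,ring(657.6,8.7,55,25.5)).max(0))
E
```

```text
(array([658.6,  10. ]), np.float64(45.75), np.float64(507.625))
(np.float64(-0.75), 22) (np.float64(0.0), 20)
220 185 207 196.0
223 185 206 195.5
226 187 206 196.5
229 188 212 200.0
232 185 214 199.5
235 183 215 199.0
238 182 215 198.5
241 182 213 197.5
244 183 211 197.0
247 186 208 197.0
[181.4 226.6] [215.1 250.4] [183.9 212.3] [207.5 228. ]
```

arm_command(series=[[0, -0.15, 0, 0, 0, 0, 0], [0, 0, 0, -0.3, 0, 0, 0], [0, 0, 0, -0.3, 0, 0, 0], [0, 0, 0, -0.2, 0, 0, 0], [0, 0, 0, 0, 0, 0, 0], [0, 0, 0, 0, 0, 0, 0]])

```text
clock: 8.8
eef_pos: [655.7, 11.4, 60.0]
tool_rot: [-0.828, 1.57, -3.071]
force: [-0.6, 1.1, -0.5]
width: 45.2
```

```bash
python3 look.py l7.png 20
python3 - <<'E'
from rel import *
print(hmid("ls.npy","scene","red",(657.6,8.7),76))
E
```

```text
[ 0.78 -0.62 -0.  ] [655.71  11.4   60.04] [-0.32  0.9   0.47  1.63 -0.55  0.74 -0.27] [-0.63  1.06 -0.48] 45.160676238534606
crop origin [157 185] scale 7
crop origin [208  82] scale 3
(np.float64(0.0), 21)
```

View pics/l7.png

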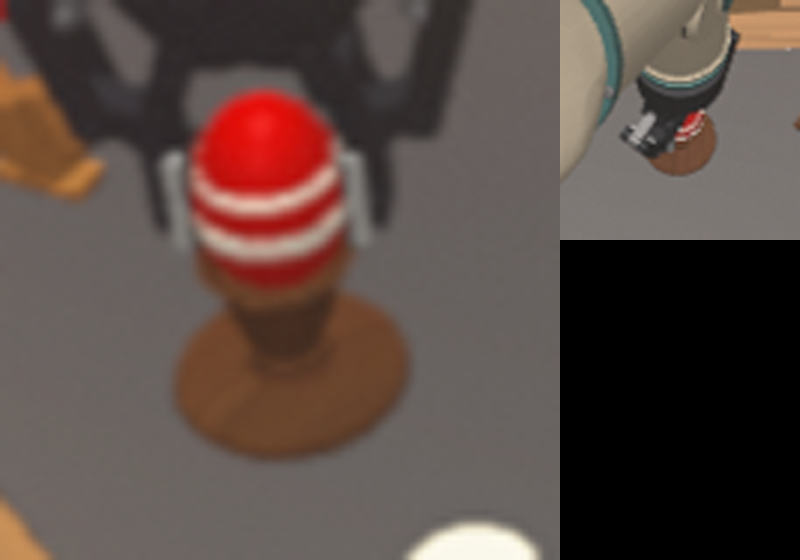

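arm_command(series=[[0, 0, 0, -0.1, 0, 0, 0], [0, 0, 0, 0, 0, 0, 0], [0, 0, 0, 0, 0, 0, 0]])

```text
clock: 9.15
eef_pos: [655.8, 11.4, 59.3]
tool_rot: [2.849, 1.571, 0.606]
force: [0.9, 0.4, -0.8]
width: 45.7
```

arm_command(series=[[0, 0, 0, -0.1, 0, 0, 0], [0, 0, 0, 0, 0, 0, 0], [0, 0, 0, 0, 0, 0, 0]])

```text
clock: 9.4
eef_pos: [656.0, 11.4, 59.0]
tool_rot: [2.799, 1.57, 0.557]
force: [-1.2, 0.1, 5.3]
width: 45.6
```

Contact at 5.3 N at the same height as in its old cup (59.0 against 58.9), so it is on the floor of the hollow. Releasing and rising.

arm_command(series=[[0.55, 0, 0, 0, 0, 0, 0], [0.65, 0, 0, 0, 0, 0, 0], [0.8, 0, 0, 0, 0, 0, 0], [1, 0, 0, 0, 0, 0, 0], [1, 0, 0, 0, 0, 0, 0], [1, 0, 0, 1, 0, 0, 0], [1, 0, 0, 2.5, 0, 0, 0], [1, 0, 0, 3.5, 0, 0, 0], [1, 0, 0, 3.5, 0, 0, 0], [1, 0, 0, 0, 0, 0, 0], [1, 0, 0, 0, 0, 0, 0]])

```text
clock: 10.32
eef_pos: [657.6, 11.1, 166.5]
tool_rot: [2.259, 1.565, 0.016]
force: [-0.2, 0.4, -0.6]
width: 85.6
```

```bash
python3 look.py l8.png 80
python3 - <<'E'
from rel import *
np.set_printoptions(precision=1,suppress=True)
im=np.load("ls.npy");c=ctrl.calibration("scene")
print(hmid("ls.npy","scene","red",(657.6,8.7),75),eggfit("ls.npy","scene","red",(657,8),75))
print("blue cup",fit_foot({"scene":im},{"scene":c},"blue",(477,114),names=("scene",)), "before", fit_foot({"scene":np.load("scene.npy")},{"scene":c},"blue",(477,114),names=("scene",)))
E
```

```text
[ 0.78 -0.62  0.  ] [657.61  11.08 166.51] [-0.37  0.77  0.55  1.57 -0.47  0.93 -0.33] [-0.24  0.43 -0.64] 85.5791423381738
crop origin [154 169] scale 7
crop origin [208  68] scale 3
(np.float64(0.0), 20) (array([657.7,  10. ]), np.float64(39.625), np.float64(496.5625))
blue cup {'scene': (array([477.5, 114.6]), np.float64(1.2762191639705442))} before {'scene': (array([477.6, 114.6]), np.float64(1.2567654365314913))}
```

View pics/l8.png

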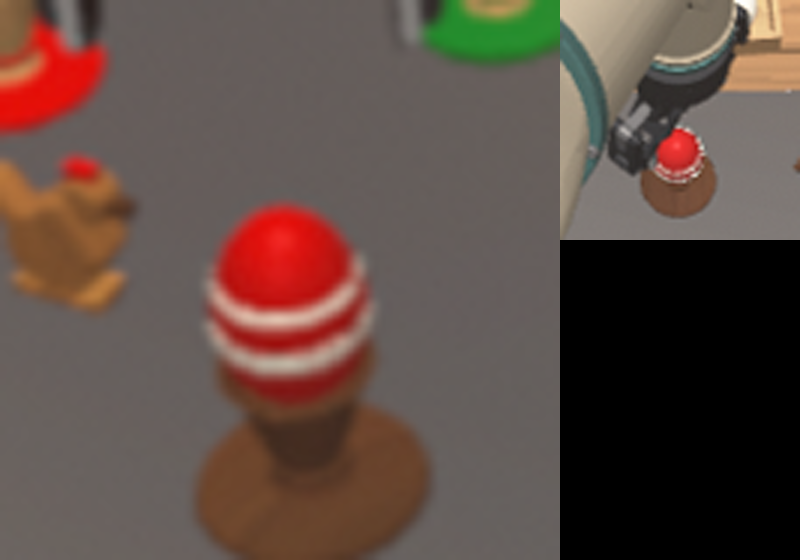

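Red egg stands upright and centred in the plain cup, and the blue cup is unmoved (0.1 mm). Next is the blue egg in the red cup.

arm_command(series=[[1, -0.2, -1.8, 0, 0, 0, 0], [1, -0.3, -3, 0, 0, 0, 0], [1, -0.4, -3.6, 0, 0, 0, 0], [1, -0.4, -3.8, 0, 0, 0, 0], [1, -0.4, -3.8, 0, 0, 0, 0], [1, -0.4, -3.6, 0, 0, 0, 0], [1, -0.4, -3.6, 0, 0, 0, 0], [1, -0.3, -2.6, 0, 0, 0, 0], [1, -0.15, -1.4, -1, 0, 0, 0], [1, 0, 0, -2.5, 0, 0, 0], [1, 0, 0, -2.5, 0, 0, 0], [1, 0, 0, -1.5, 0, 0, 0], [1, 0, 0, 0, 0, 0, 0], [1, 0, 0, 0, 0, 0, 0]])

```text
clock: 11.58
eef_pos: [625.0, -260.0, 86.3]
tool_rot: [-1.262, 1.567, 2.778]
force: [1.3, -0.8, 0.6]
width: 85.7
```

```bash
python3 look.py l9.png 20
```

```text
[ 0.78 -0.62 -0.  ] [ 625.01 -260.01   86.34] [ 0.1   0.88  0.47  1.55 -0.49  0.83  0.09] [ 1.27 -0.82  0.61] 85.71217191248002
crop origin [111 119] scale 7
crop origin [308  89] scale 3
```

View pics/l9.png

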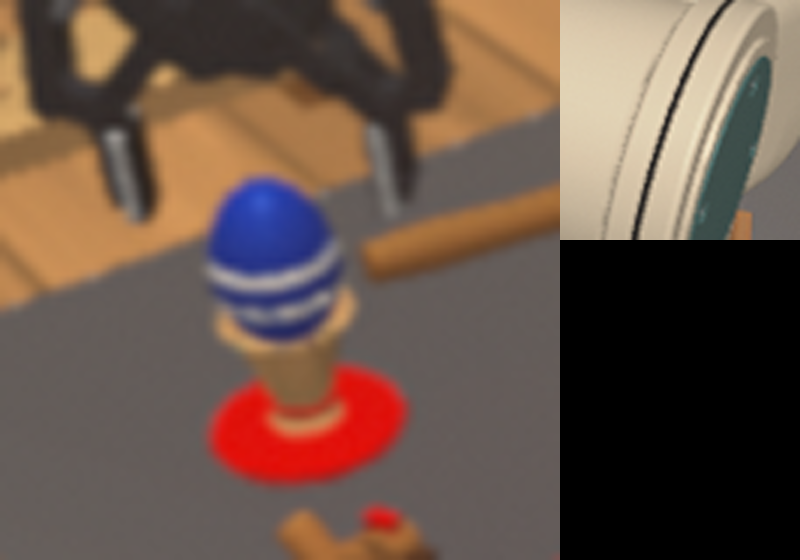

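Run:
```python
from rel import *
np.set_printoptions(precision=2,suppress=True)
s=ctrl.read_state(); p=s["eef_pos"]; c=ctrl.calibration("scene")
for fn in("ls.npy","scene.npy"): print(hmid(fn,"scene","blue",(628.1,-262.5),75))
for xy in((628.1,-262.5),p[:2]): print(xy,proj(c,np.array([[*xy,75],[*xy,99]])))
from scipy.spatial.transform import Rotation as R
M=R.from_euler("xyz",s["tool_rot"]).as_matrix()
for sg in(-1,1): print(proj(c,np.array([p-13*M[:,0]+sg*42.6*M[:,1]+e*11*M[:,2] for e in(-1,1)])))
```

```text
(np.float64(-0.25), 12)
(np.float64(-0.5), 11)
(628.1, -262.5) [[149.9  156.7 ]
 [148.24 148.9 ]]
[ 626.65 -260.99] [[150.66 156.75]
 [149.01 148.94]]
[[164.44 149.94]
 [165.98 145.59]]
[[131.33 150.47]
 [133.47 146.11]]
```

arm_command(series=[[1, 0.28, -0.12, 0, 0, 0, 0], [1, 0, 0, -0.6, 0, 0, 0], [1, 0, 0, -0.8, 0, 0, 0], [1, 0, 0, 0, 0, 0, 0], [1, 0, 0, 0, 0, 0, 0]])

```text
clock: 12.1
eef_pos: [628.6, -261.4, 73.6]
tool_rot: [-1.44, 1.569, 2.6]
force: [-0.8, -0.4, 0.1]
width: 85.9
```

```bash
python3 look.py l10.png 10 35
```

```text
[ 0.78 -0.62 -0.  ] [ 628.65 -261.36   73.58] [ 0.1   0.9   0.46  1.55 -0.5   0.81  0.09] [-0.79 -0.38  0.07] 85.91647379938607
crop origin [115 125] scale 7
crop origin [307  90] scale 3
```

View pics/l10.png

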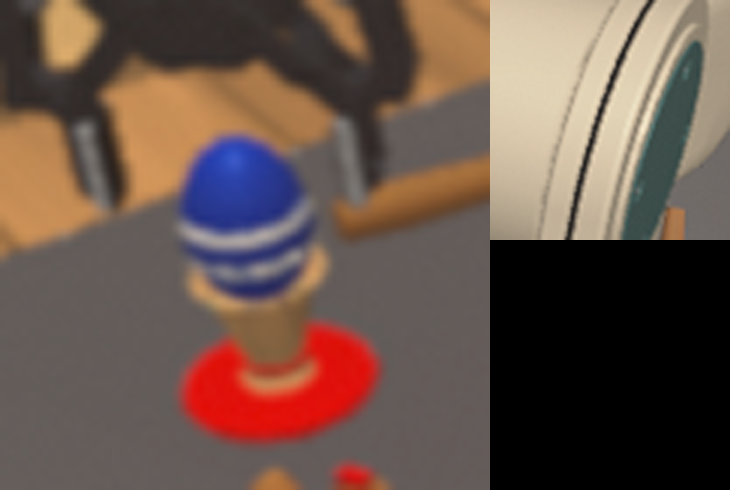

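arm_command(series=[[1, 0, 0, -0.7, 0, 0, 0], [1, 0, 0, -0.7, 0, 0, 0], [1, 0, 0, 0, 0, 0, 0], [0.75, 0, 0, 0, 0, 0, 0], [0.65, 0, 0, 0, 0, 0, 0], [0.6, 0, 0, 0, 0, 0, 0], [0.55, 0, 0, 0, 0, 0, 0]])

```text
clock: 12.78
eef_pos: [629.2, -261.8, 60.7]
tool_rot: [2.289, 1.571, 0.047]
force: [-0.4, -0.3, 1.0]
width: 46.7
```

```bash
python3 look.py l11.png 10 35
```

```text
[ 0.78 -0.62  0.  ] [ 629.21 -261.85   60.65] [ 0.11  0.92  0.45  1.55 -0.51  0.79  0.1 ] [-0.37 -0.28  1.05] 46.708667327940304
crop origin [116 129] scale 7
crop origin [306  91] scale 3
```

View pics/l11.png

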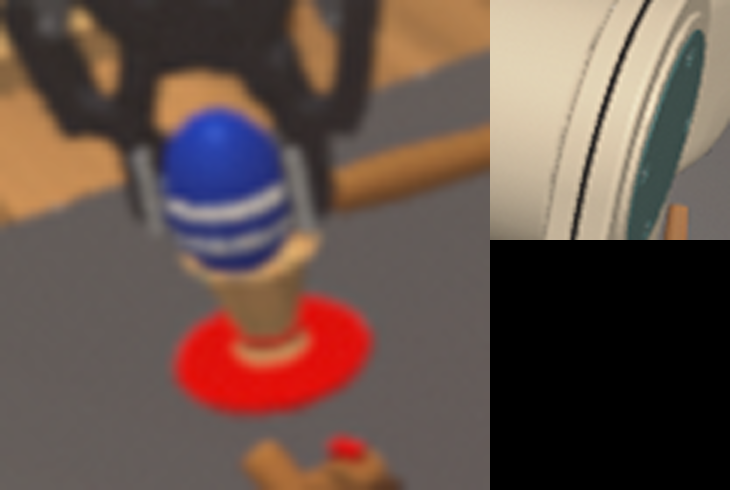

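The jaws were left of centre and pushed the egg left: egg at column 228, bowl centre near 250. I'll reopen slightly, shift right (-1.9,+1.6) mm and regrip.

arm_command(series=[[0.8, 0, 0, 0, 0, 0, 0], [0.8, 0, 0, 0, 0, 0, 0], [0.8, -0.19, 0.16, 0, 0, 0, 0], [0.8, 0, 0, 0, 0, 0, 0], [0.8, 0, 0, 0, 0, 0, 0]])

```text
clock: 13.3
eef_pos: [627.1, -260.0, 60.3]
tool_rot: [-2.143, 1.571, 1.898]
force: [-0.5, -0.2, 0.1]
width: 68.0
```

```bash
python3 look.py l12.png 10 35
python3 - <<'E'
from rel import *
c=ctrl.calibration("scene")
for f in("scene.npy","ls.npy"):
  print(hmid(f,"scene","blue",(628.1,-262.5),75),eggfit(f,"scene","blue",(628,-262),75))
  print(fit_foot({"scene":np.load(f)},{"scene":c},"red",(628,-262),names=("scene",)))
E
```

```text
[ 0.78 -0.62 -0.  ] [ 627.14 -259.99   60.3 ] [ 0.11  0.92  0.45  1.56 -0.51  0.78  0.1 ] [-0.45 -0.15  0.15] 67.98229328299303
crop origin [117 129] scale 7
crop origin [305  92] scale 3
(np.float64(-0.5), 11) (array([ 626.78125 , -265.984375]), np.float64(185.0625), np.float64(171.5625))
{'scene': (array([ 628.37820272, -261.91431524]), np.float64(1.7182117131806516))}
(np.float64(-2.0), 12) (array([ 627.76104736, -266.78427124]), np.float64(136.75), np.float64(220.125))
{'scene': (array([ 628.43029626, -261.89117495]), np.float64(1.6683692435688682))}
```

View pics/l12.png

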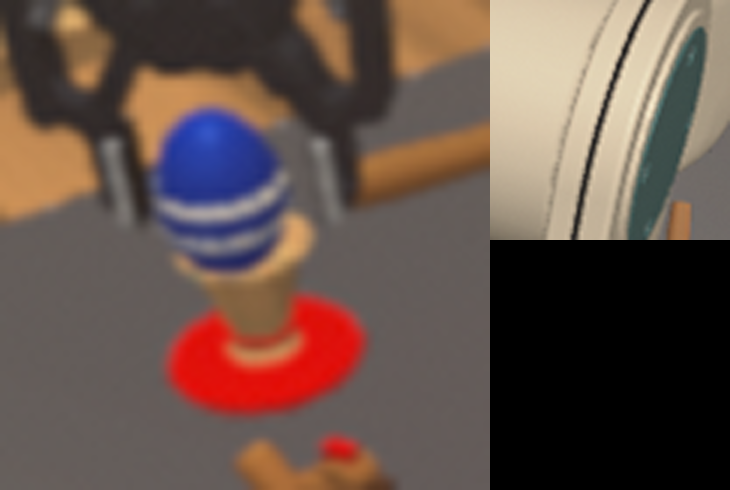

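arm_command(series=[[0.8, 0.06, -0.05, 0, 0, 0, 0], [0.7, 0, 0, 0, 0, 0, 0], [0.6, 0, 0, 0, 0, 0, 0], [0.55, 0, 0, 0, 0, 0, 0], [0.4, 0, 0, 0, 0, 0, 0], [0, 0, 0, 0, 0, 0, 0], [0, 0, 0, 0, 0, 0, 0]])

```text
clock: 13.98
eef_pos: [628.1, -261.0, 60.9]
tool_rot: [1.86, 1.57, -0.382]
force: [-0.8, 0.8, 4.1]
width: 45.1
```

```bash
python3 look.py l13.png 10 35
python3 - <<'E'
from rel import *
c=ctrl.calibration("scene")
for f in("scene.npy","ls.npy"):
  print(hmid(f,"scene","blue",(628.1,-262.5),75),eggfit(f,"scene","blue",(628,-262),75))
E
```

```text
[ 0.78 -0.62  0.  ] [ 628.14 -260.96   60.88] [ 0.11  0.92  0.45  1.56 -0.51  0.78  0.1 ] [-0.79  0.79  4.11] 45.12058595650371
crop origin [116 129] scale 7
crop origin [306  91] scale 3
(np.float64(-0.5), 11) (array([ 626.78125 , -265.984375]), np.float64(185.0625), np.float64(171.5625))
(np.float64(-2.0), 11) (array([ 629.44021606, -264.84422302]), np.float64(158.3125), np.float64(200.0625))
```

View pics/l13.png

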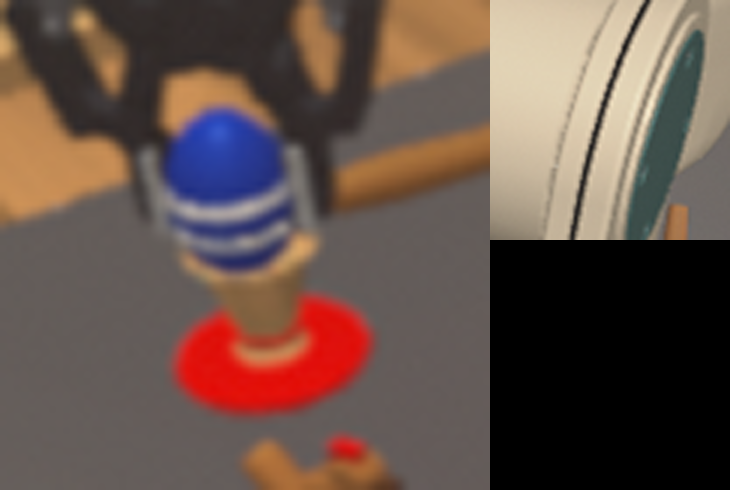

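Still about 3 mm left within the hollow, but flat on the floor and gripped; that offset is within the floor's play, and I'll account for it at the placing. Lift and carry to the blue cup.

arm_command(series=[[0, 0, 0, 0.3, 0, 0, 0], [0, 0, 0, 0.7, 0, 0, 0], [0, 0, 0, 1.5, 0, 0, 0], [0, 0, 0, 2.5, 0, 0, 0], [0, 0, 0, 2.5, 0, 0, 0], [0, 0, 0, 1.5, 0, 0, 0], [0, 0, 0, 0, 0, 0, 0]])

```text
clock: 14.67
eef_pos: [630.2, -262.3, 155.5]
tool_rot: [1.793, 1.563, -0.45]
force: [0.7, -0.5, -0.2]
width: 45.7
```

arm_command(series=[[0, -0.6, 1.5, 0, 0, 0, 0], [0, -1.2, 3, 0, 0, 0, 0], [0, -1.4, 3.5, 0, 0, 0, 0], [0, -1.4, 3.5, 0, 0, 0, 0], [0, -1.4, 3.5, 0, 0, 0, 0], [0, -1.4, 3.5, 0, 0, 0, 0], [0, -1.4, 3.5, 0, 0, 0, 0], [0, -1.4, 3.5, 0, 0, 0, 0], [0, -1.4, 3.5, 0, 0, 0, 0], [0, -1.4, 3.3, 0, 0, 0, 0], [0, -1.3, 3, 0, 0, 0, 0], [0, -0.75, 1.5, 0, 0, 0, 0], [0, -0.3, 0.54, -0.5, 0, 0, 0], [0, 0, 0, -1.5, 0, 0, 0], [0, 0, 0, -2, 0, 0, 0], [0, 0, 0, -1.8, 0, 0, 0], [0, 0, 0, -1.2, 0, 0, 0], [0, 0, 0, 0, 0, 0, 0], [0, 0, 0, 0, 0, 0, 0]])

```text
clock: 16.25
eef_pos: [474.3, 111.4, 79.9]
tool_rot: [-0.164, 1.569, -2.408]
force: [0.2, -0.2, -0.9]
width: 45.4
```

```bash
python3 look.py l14.png 20
python3 - <<'E'
from rel import *
np.set_printoptions(precision=1,suppress=True)
s=ctrl.read_state(); z=s["eef_pos"][2]+14.8; c=ctrl.calibration("scene")
print(z,hmid("ls.npy","scene","blue",(477.3,114.3),z),eggfit("ls.npy","scene","blue",(477.3,114.3),z))
print(fit_foot({"scene":np.load("ls.npy")},{"scene":c},"red",(628,-262),names=("scene",)))
ovl("ls.npy","scene",(477.3,114.3,z),(477.3,114.3),"pics/r14.png")
E
```

```text
[ 0.78 -0.62 -0.  ] [474.28 111.45  79.9 ] [-0.57  0.69  0.43  2.1  -0.62  0.47 -0.34] [ 0.24 -0.21 -0.93] 45.39408830573967
crop origin [249 166] scale 7
crop origin [171 145] scale 3
95.67506707926401 (np.float64(0.5), 16) (array([464. ,  99.9]), np.float64(188.3125), np.float64(291.125))
{'scene': (array([ 628.4, -261.9]), np.float64(1.7182117131806516))}
```

View pics/r14.png

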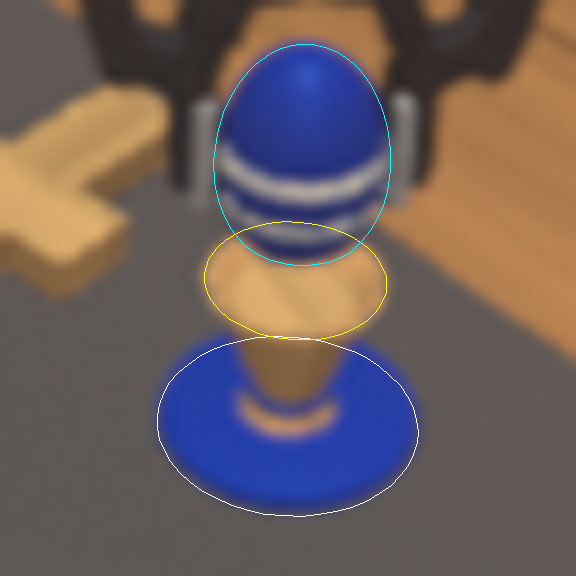

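Overlay: held egg (columns 215–393) and cup (bowl 208–385, foot 158–418) both match the same axis. Lowering straight down.

arm_command(series=[[0, 0, 0, -0.5, 0, 0, 0], [0, 0, 0, -0.5, 0, 0, 0], [0, 0, 0, -0.4, 0, 0, 0], [0, 0, 0, -0.2, 0, 0, 0], [0, 0, 0, -0.1, 0, 0, 0], [0, 0, 0, 0, 0, 0, 0], [0, 0, 0, 0, 0, 0, 0]])

```text
clock: 16.93
eef_pos: [474.4, 112.7, 63.3]
tool_rot: [0.404, 1.571, -1.839]
force: [-0.9, -0.1, -0.7]
width: 45.1
```

arm_command(series=[[0, 0, 0, -0.1, 0, 0, 0], [0, 0, 0, 0, 0, 0, 0], [0, 0, 0, 0, 0, 0, 0]])

```text
clock: 17.18
eef_pos: [474.4, 112.7, 62.4]
tool_rot: [2.754, 1.571, 0.512]
force: [0.3, 0.2, -0.8]
width: 45.4
```

arm_command(series=[[0, 0, 0, -0.1, 0, 0, 0], [0, 0, 0, 0, 0, 0, 0], [0, 0, 0, 0, 0, 0, 0]])

```text
clock: 17.43
eef_pos: [474.3, 112.7, 61.3]
tool_rot: [-2.418, 1.571, 1.623]
force: [-0.6, -0.4, 0.2]
width: 45.6
```

```bash
python3 look.py l15.png 10
```

```text
[ 0.78 -0.62 -0.  ] [474.34 112.72  61.29] [-0.55  0.72  0.39  2.11 -0.65  0.43 -0.31] [-0.61 -0.4   0.23] 45.59234091464591
crop origin [249 169] scale 7
crop origin [171 146] scale 3
```

View pics/l15.png

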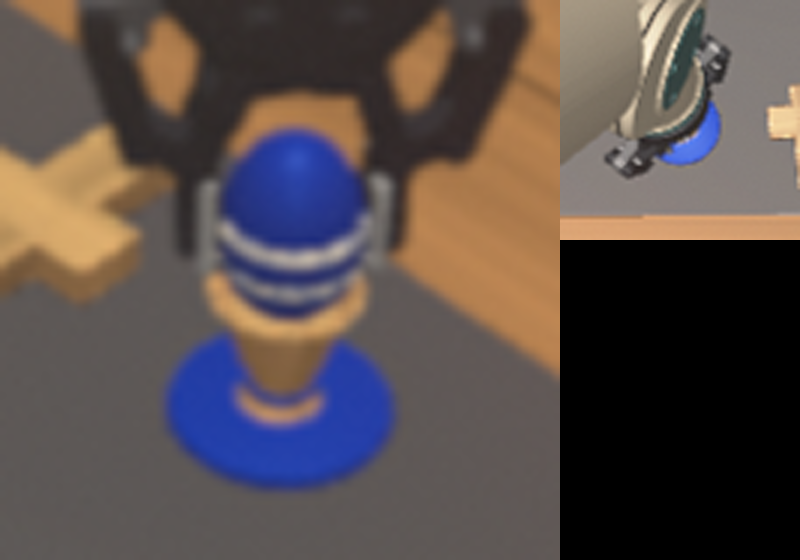

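arm_command(series=[[0, 0, 0, -0.1, 0, 0, 0], [0, 0, 0, 0, 0, 0, 0], [0, 0, 0, 0, 0, 0, 0]])

```text
clock: 17.78
eef_pos: [474.5, 112.7, 60.8]
tool_rot: [3.086, 1.57, 0.843]
force: [-1.5, -0.8, 4.8]
width: 45.8
```

Contact of 4.8 N at 60.8, matching its height at the grasp (60.9). Release, rise, and look.

arm_command(series=[[0.55, 0, 0, 0, 0, 0, 0], [0.65, 0, 0, 0, 0, 0, 0], [0.8, 0, 0, 0, 0, 0, 0], [1, 0, 0, 0, 0, 0, 0], [1, 0, 0, 0, 0, 0, 0], [1, 0, 0, 1, 0, 0, 0], [1, 0, 0, 2.5, 0, 0, 0], [1, 0, 0, 3.5, 0, 0, 0], [1, 0, 0, 3, 0, 0, 0], [1, 0, 0, 0, 0, 0, 0]])

```text
clock: 18.62
eef_pos: [477.6, 112.7, 165.5]
tool_rot: [2.485, 1.562, 0.242]
force: [0.7, -0.5, 0.1]
width: 85.4
```

```bash
python3 look.py l16.png 90
python3 - <<'E'
from rel import *
np.set_printoptions(precision=1,suppress=True)
c=ctrl.calibration("scene")
print(hmid("ls.npy","scene","blue",(477.3,114.3),75))
print(fit_foot({"scene":np.load("ls.npy")},{"scene":c},"blue",(477,114),names=("scene",)))
E
```

```text
[ 0.78 -0.62  0.01] [477.6  112.71 165.54] [-0.69  0.56  0.59  2.04 -0.5   0.67 -0.44] [ 0.72 -0.54  0.11] 85.38253094704766
crop origin [249 162] scale 7
crop origin [166 138] scale 3
(np.float64(0.5), 14)
{'scene': (array([476.7, 113.9]), np.float64(3.2615582740081464))}
```

View pics/l16.png

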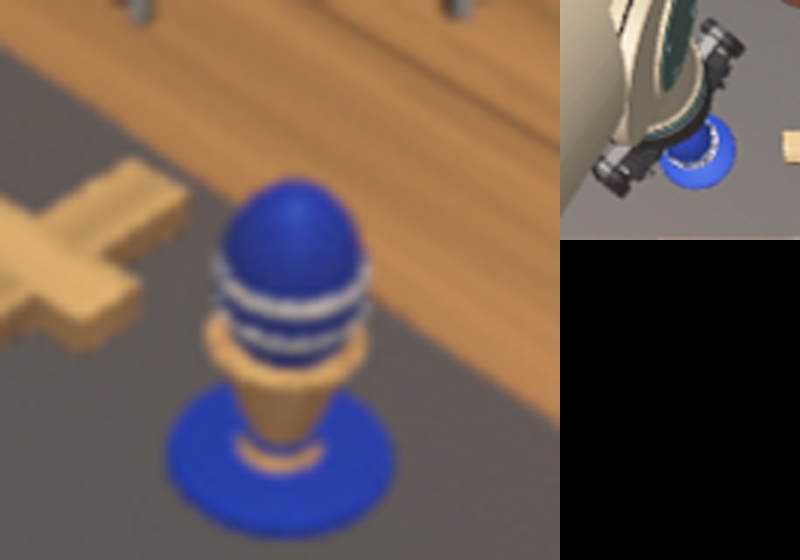

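Blue egg is upright in the blue cup. Next: the red egg from the plain cup to the red cup.

arm_command(series=[[1, 1.5, -0.9, 0, 0, 0, 0], [1, 2.5, -1.4, 0, 0, 0, 0], [1, 3, -1.7, 0, 0, 0, 0], [1, 3, -1.7, 0, 0, 0, 0], [1, 3, -1.7, 0, 0, 0, 0], [1, 2.5, -1.4, 0, 0, 0, 0], [1, 1.5, -0.9, -1.5, 0, 0, 0], [1, 1, -0.46, -2.5, 0, 0, 0], [1, 0, 0, -2.5, 0, 0, 0], [1, 0, 0, -2, 0, 0, 0], [1, 0, 0, -0.8, 0, 0, 0], [1, 0, 0, 0, 0, 0, 0], [1, 0, 0, 0, 0, 0, 0]])

```text
clock: 19.8
eef_pos: [654.0, 11.0, 67.0]
tool_rot: [-0.767, 1.57, -3.009]
force: [0.2, 1.1, 0.6]
width: 85.4
```

```bash
python3 look.py l17.png 0
```

```text
[ 0.78 -0.62 -0.  ] [653.99  10.99  67.04] [-0.33  0.89  0.49  1.64 -0.56  0.76 -0.26] [0.2  1.05 0.6 ] 85.41489658989275
crop origin [157 175] scale 7
crop origin [208  82] scale 3
```

View pics/l17.png

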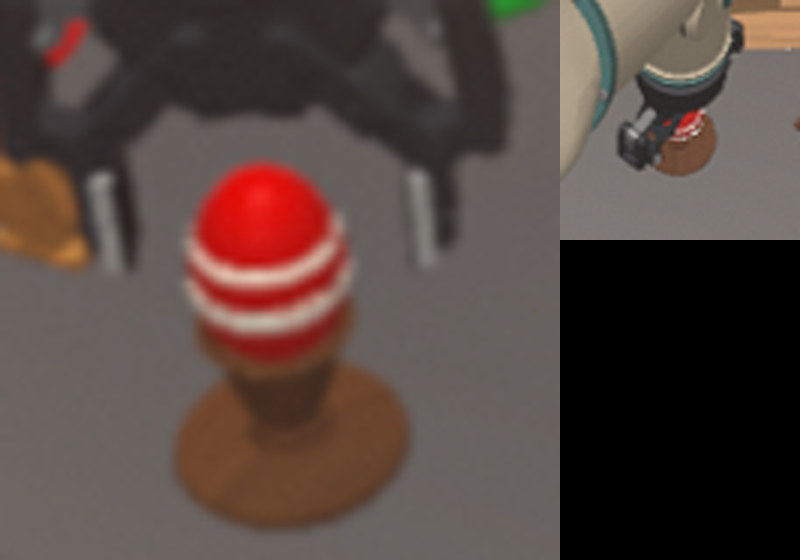

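arm_command(series=[[1, 0.17, 0.02, 0, 0, 0, 0], [1, 0, 0, -0.4, 0, 0, 0], [1, 0, 0, -0.4, 0, 0, 0], [1, 0, 0, 0, 0, 0, 0], [0.75, 0, 0, 0, 0, 0, 0], [0.65, 0, 0, 0, 0, 0, 0], [0.6, 0, 0, 0, 0, 0, 0], [0.55, 0, 0, 0, 0, 0, 0], [0.4, 0, 0, 0, 0, 0, 0], [0, 0, 0, 0, 0, 0, 0], [0, 0, 0, 0, 0, 0, 0]])

```text
clock: 20.82
eef_pos: [656.2, 11.3, 60.0]
tool_rot: [2.695, 1.57, 0.452]
force: [-1.2, 0.7, 5.4]
width: 45.6
```

```bash
python3 look.py l18.png 0;python3 - <<'E'
from rel import *
print(hmid("ls.npy","scene","red",(657.6,8.7),75))
E
```

```text
[ 0.78 -0.62  0.  ] [656.24  11.3   59.99] [-0.33  0.9   0.48  1.63 -0.56  0.75 -0.26] [-1.2   0.73  5.37] 45.61658813759557
crop origin [156 178] scale 7
crop origin [208  82] scale 3
(np.float64(-0.5), 20)
```

View pics/l18.png

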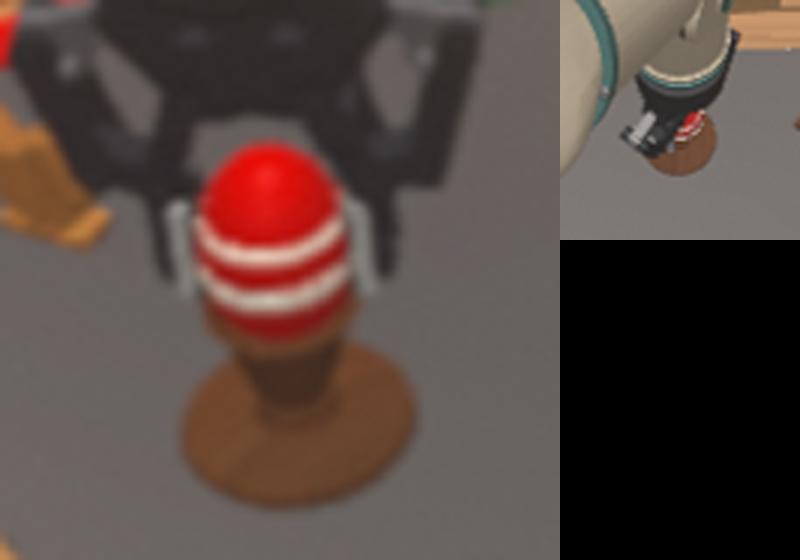

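arm_command(series=[[0, 0, 0, 0.3, 0, 0, 0], [0, 0, 0, 0.7, 0, 0, 0], [0, 0, 0, 1.5, 0, 0, 0], [0, 0, 0, 2.5, 0, 0, 0], [0, 0, 0, 2.5, 0, 0, 0], [0, 0, 0, 1.5, 0, 0, 0], [0, -0.2, -1.5, 0, 0, 0, 0], [0, -0.3, -3, 0, 0, 0, 0], [0, -0.4, -3.5, 0, 0, 0, 0], [0, -0.4, -3.7, 0, 0, 0, 0], [0, -0.4, -3.7, 0, 0, 0, 0], [0, -0.4, -3.6, 0, 0, 0, 0], [0, -0.3, -3.5, 0, 0, 0, 0], [0, -0.2, -2.75, 0, 0, 0, 0], [0, -0.2, -1.5, 0, 0, 0, 0], [0, 0, -0.5, -0.5, 0, 0, 0], [0, 0, 0, -2, 0, 0, 0], [0, 0, 0, -2.5, 0, 0, 0], [0, 0, 0, -1.8, 0, 0, 0], [0, 0, 0, -0.2, 0, 0, 0]])

```text
clock: 22.58
eef_pos: [626.0, -256.8, 74.5]
tool_rot: [-1.584, 1.562, 2.46]
force: [-0.6, 1.2, -0.4]
width: 45.1
```

arm_command(series=[[0, 0, 0, 0, 0, 0, 0], [0, 0, 0, 0, 0, 0, 0]])

```text
clock: 22.75
eef_pos: [628.8, -260.3, 79.8]
tool_rot: [2.434, 1.57, 0.193]
force: [0.5, 0.5, -0.1]
width: 45.5
```

```bash
python3 look.py l19.png 10
python3 - <<'E'
from rel import *
np.set_printoptions(precision=1,suppress=True)
s=ctrl.read_state(); z=s["eef_pos"][2]+15; c=ctrl.calibration("scene")
print(z,hmid("ls.npy","scene","red",(628.3,-262.1),z),eggfit("ls.npy","scene","red",(628,-262),z))
print("plain", fit_r(np.load("ls.npy"),c,"plain",None,(657.6,9)))
ovl("ls.npy","scene",(628.3,-262.1,z),(628.3,-262.1),"pics/r19.png")
E
```

```text
[ 0.78 -0.62  0.  ] [ 628.79 -260.26   79.79] [ 0.09  0.9   0.47  1.55 -0.51  0.82  0.1 ] [ 0.51  0.48 -0.15] 45.4836013883415
crop origin [110 118] scale 7
crop origin [307  89] scale 3
95.79039531325316 (np.float64(-1.75), 16) (array([ 630.5, -263.8]), np.float64(43.875), np.float64(335.0))
plain (array([657.4,   8.4]), np.float64(198.1875))
```

View pics/r19.png

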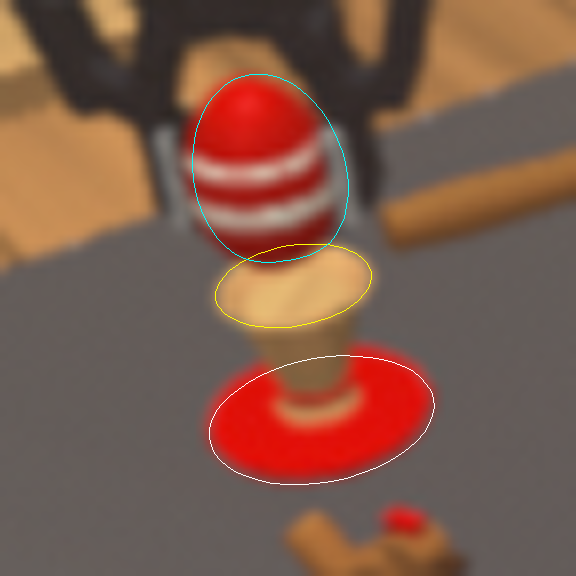

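Held egg is about 10/8 px left of the cup axis, so I'll correct by (-2.2,+1.8) mm and lower.

arm_command(series=[[0, -0.22, 0.18, 0, 0, 0, 0], [0, 0, 0, -0.5, 0, 0, 0], [0, 0, 0, -0.5, 0, 0, 0], [0, 0, 0, -0.4, 0, 0, 0], [0, 0, 0, -0.1, 0, 0, 0], [0, 0, 0, 0, 0, 0, 0], [0, 0, 0, 0, 0, 0, 0]])

```text
clock: 23.43
eef_pos: [625.7, -259.5, 64.1]
tool_rot: [-0.928, 1.57, 3.112]
force: [-1.1, -0.4, -1.1]
width: 45.7
```

```bash
python3 look.py l20.png 0
python3 - <<'E'
from rel import *
np.set_printoptions(precision=1,suppress=True)
s=ctrl.read_state(); z=s["eef_pos"][2]+15; c=ctrl.calibration("scene")
print(z,hmid("ls.npy","scene","red",(628.3,-262.1),z),eggfit("ls.npy","scene","red",(628,-262),z))
ovl("ls.npy","scene",(628.3,-262.1,z),(628.3,-262.1),"pics/r20.png")
E
```

```text
[ 0.78 -0.62 -0.  ] [ 625.75 -259.51   64.06] [ 0.1   0.91  0.46  1.57 -0.52  0.79  0.11] [-1.14 -0.38 -1.11] 45.715305247396884
crop origin [111 120] scale 7
crop origin [305  92] scale 3
79.41818412382543 (np.float64(-0.5), 17) (array([ 626.2, -265.6]), np.float64(44.9375), np.float64(326.0625))
```

View pics/r20.png

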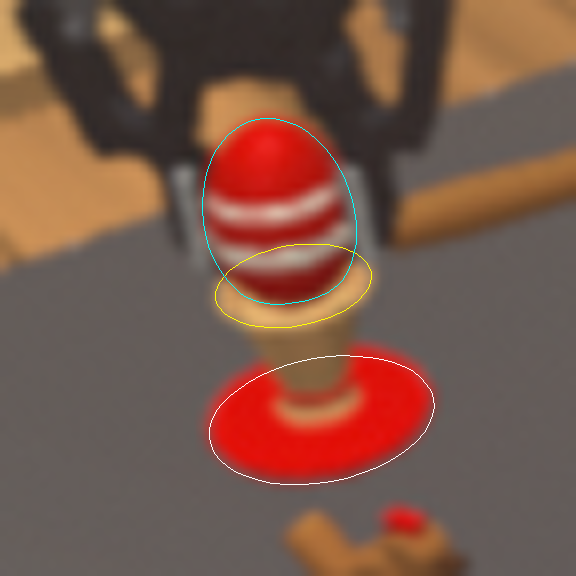

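Aligned to within about 0.5 px. Lowering in small steps.

arm_command(series=[[0, -0.06, 0.06, 0, 0, 0, 0], [0, 0, 0, -0.2, 0, 0, 0], [0, 0, 0, 0, 0, 0, 0], [0, 0, 0, -0.1, 0, 0, 0], [0, 0, 0, 0, 0, 0, 0], [0, 0, 0, 0, 0, 0, 0]])

```text
clock: 24.03
eef_pos: [625.2, -258.8, 61.2]
tool_rot: [-1.446, 1.571, 2.595]
force: [-0.4, -0.4, -0.2]
width: 45.3
```

arm_command(series=[[0, 0, 0, -0.1, 0, 0, 0], [0, 0, 0, 0, 0, 0, 0], [0, 0, 0, 0, 0, 0, 0]])

```text
clock: 24.28
eef_pos: [625.2, -258.7, 60.3]
tool_rot: [-2.114, 1.571, 1.927]
force: [-0.5, 0.2, -0.4]
width: 45.9
```

arm_command(series=[[0, 0, 0, -0.1, 0, 0, 0], [0, 0, 0, 0, 0, 0, 0], [0, 0, 0, 0, 0, 0, 0]])

```text
clock: 24.53
eef_pos: [625.4, -258.9, 60.0]
tool_rot: [2.45, 1.57, 0.208]
force: [-1.2, 1.4, 4.6]
width: 45.1
```

Contact of 4.6 N at 60.0, the same as its height at the grasp. Releasing.

arm_command(series=[[0.55, 0, 0, 0, 0, 0, 0], [0.65, 0, 0, 0, 0, 0, 0], [0.8, 0, 0, 0, 0, 0, 0], [1, 0, 0, 0, 0, 0, 0], [1, 0, 0, 0, 0, 0, 0], [1, 0, 0, 1, 0, 0, 0], [1, 0, 0, 2.5, 0, 0, 0], [1, 0, 0, 3.5, 0, 0, 0], [1, 0, 0, 3, 0, 0, 0], [1, 0, 0, 0, 0, 0, 0]])

```text
clock: 25.37
eef_pos: [628.8, -261.5, 166.9]
tool_rot: [1.771, 1.559, -0.472]
force: [1.0, -1.4, -0.3]
width: 85.2
```

```bash
python3 look.py l21.png 90
python3 - <<'E'
from rel import *
np.set_printoptions(precision=1,suppress=True)
c=ctrl.calibration("scene")
print(hmid("ls.npy","scene","red",(628.3,-262.1),75))
for f in("scene.npy","ls.npy"):print(fit_foot({"scene":np.load(f)},{"scene":c},"green",(453,-174.5),names=("scene",)),hmid(f,"scene","yellow",(452.5,-175),75))
E
```

```text
[ 0.78 -0.62  0.01] [ 628.76 -261.52  166.88] [ 0.07  0.79  0.53  1.51 -0.46  0.95  0.06] [ 0.97 -1.4  -0.32] 85.2026600243304
crop origin [109 116] scale 7
crop origin [317  78] scale 3
(np.float64(0.0), 16)
{'scene': (array([ 453.3, -174.5]), np.float64(1.6426131628986405))} (np.float64(-0.5), 6)
{'scene': (array([ 453.5, -174.6]), np.float64(1.6614673525649846))} (np.float64(-0.5), 8)
```

View pics/l21.png

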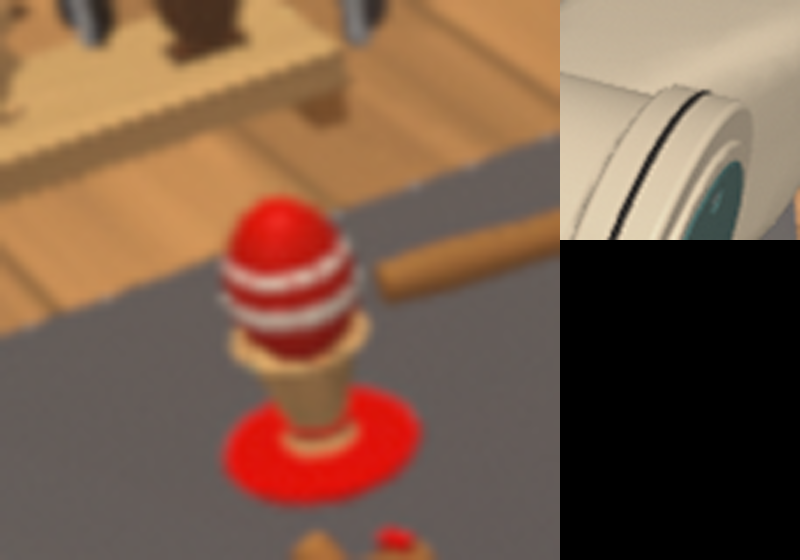

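arm_command(series=[[1, -1.5, 0.8, 0, 0, 0, 0], [1, -2.7, 1.4, 0, 0, 0, 0], [1, -3, 1.5, 0, 0, 0, 0], [1, -3, 1.5, 0, 0, 0, 0], [1, -3, 1.5, 0, 0, 0, 0], [1, -2.5, 1.2, 0, 0, 0, 0], [1, -1.5, 0.7, 0, 0, 0, 0], [1, -0.5, 0.27, -1.5, 0, 0, 0], [1, 0, 0, -2.5, 0, 0, 0], [1, 0, 0, -2.5, 0, 0, 0], [1, 0, 0, -1.5, 0, 0, 0], [1, 0, 0, 0, 0, 0, 0], [1, 0, 0, 0, 0, 0, 0], [1, 0, 0, 0, 0, 0, 0]])

```text
clock: 26.63
eef_pos: [448.3, -170.4, 79.7]
tool_rot: [0.556, 1.571, -1.686]
force: [1.0, 0.2, -0.2]
width: 85.3
```

```bash
cat >> rel.py <<'E'
def hand(fn,out,sc=8,w=36):
    "overlay predicted pad inner faces and egg axis"
    from scipy.spatial.transform import Rotation as R
    s=ctrl.read_state(); p=s["eef_pos"]; M=R.from_euler("xyz",s["tool_rot"]).as_matrix(); c=ctrl.calibration("scene")
    im=np.load(fn); u=proj(c,np.array([[p[0],p[1],75]]))[0].astype(int); o=u-w
    v=cv2.resize(im[o[1]:o[1]+2*w,o[0]:o[0]+2*w],None,fx=sc,fy=sc,interpolation=cv2.INTER_CUBIC)
    F=lambda P:np.round((proj(c,np.array(P))-o+.5)*sc-.5).astype(np.int32)
    for sg in(-1,1):
        q=p-13*M[:,0]+sg*s["width"]/2*M[:,1]
        cv2.polylines(v,[F([q-11*M[:,2],q+11*M[:,2],q+11*M[:,2]-30*M[:,0],q-11*M[:,2]-30*M[:,0]])],True,(255,0,255),1)
    cv2.polylines(v,[cv2.convexHull(F(eggpts(p[0],p[1],75)))],True,(255,255,0),1)
    cv2.imwrite(out,v)
E
python3 look.py l22.png 0; python3 -c "
from rel import *
hand('ls.npy','pics/h22.png')"
```

```text
[ 0.78 -0.62  0.  ] [ 448.26 -170.35   79.65] [ 0.05  0.68  0.39  2.12 -0.59  0.44  0.22] [ 1.05  0.15 -0.17] 85.33388743730694
crop origin [185 106] scale 7
crop origin [277 154] scale 3
```

View pics/h22.png

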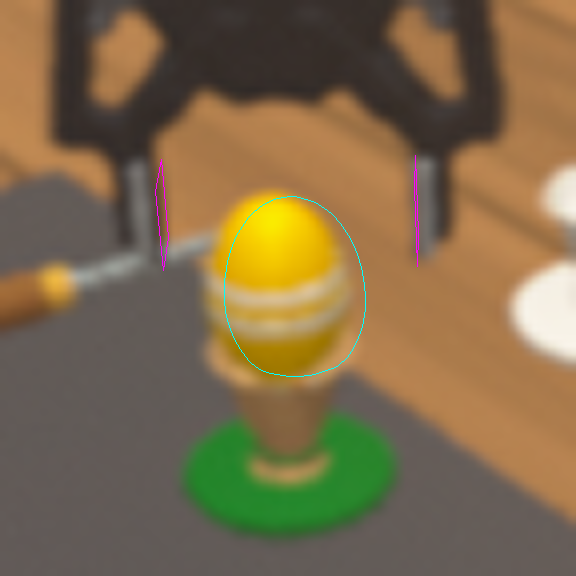

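arm_command(series=[[1, 0.31, -0.25, 0, 0, 0, 0], [1, 0, 0, 0, 0, 0, 0], [1, 0, 0, -0.9, 0, 0, 0], [1, 0, 0, 0, 0, 0, 0], [1, 0, 0, 0, 0, 0, 0]])

```text
clock: 27.15
eef_pos: [450.9, -172.3, 69.8]
tool_rot: [-1.402, 1.57, 2.639]
force: [0.2, 0.3, -0.5]
width: 85.3
```

```bash
python3 look.py l23.png 0; python3 -c "
from rel import *
hand('ls.npy','pics/h23.png')"
```

```text
[ 0.78 -0.62 -0.  ] [ 450.87 -172.33   69.81] [ 0.06  0.7   0.37  2.12 -0.6   0.43  0.23] [ 0.19  0.3  -0.52] 85.29291344377042
crop origin [184 109] scale 7
crop origin [277 154] scale 3
```

View pics/h23.png

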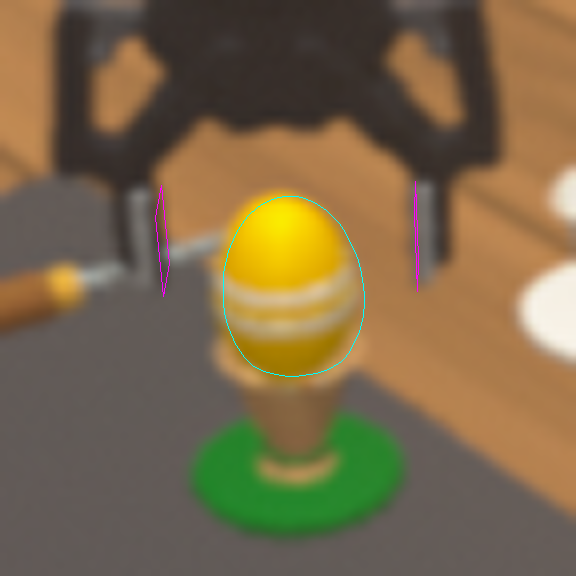

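Egg midpoint at 287, hand axis at about 288 in the 8x crop. Descending and gripping.

arm_command(series=[[1, 0, 0, -0.5, 0, 0, 0], [1, 0, 0, -0.5, 0, 0, 0], [1, 0, 0, 0, 0, 0, 0], [0.75, 0, 0, 0, 0, 0, 0], [0.65, 0, 0, 0, 0, 0, 0], [0.6, 0, 0, 0, 0, 0, 0], [0.55, 0, 0, 0, 0, 0, 0], [0.4, 0, 0, 0, 0, 0, 0], [0, 0, 0, 0, 0, 0, 0], [0, 0, 0, 0, 0, 0, 0]])

```text
clock: 28.08
eef_pos: [451.5, -172.7, 61.0]
tool_rot: [2.352, 1.57, 0.109]
force: [-1.7, 0.2, 6.7]
width: 45.7
```

```bash
python3 look.py l24.png 0; python3 -c "
from rel import *
hand('ls.npy','pics/h24.png')
c=ctrl.calibration('scene')
print(fit_foot({'scene':np.load('ls.npy')},{'scene':c},'green',(453,-174.5),names=('scene',)),hmid('ls.npy','scene','yellow',(452.5,-175),75))"
```

```text
[ 0.78 -0.62  0.  ] [ 451.48 -172.69   60.95] [ 0.07  0.71  0.35  2.12 -0.61  0.4   0.24] [-1.75  0.15  6.66] 45.688044540148034
crop origin [184 112] scale 7
crop origin [276 154] scale 3
{'scene': (array([ 453.62832748, -174.59961945]), np.float64(1.7666964406552432))} (np.float64(0.0), 8)
```

View pics/h24.png

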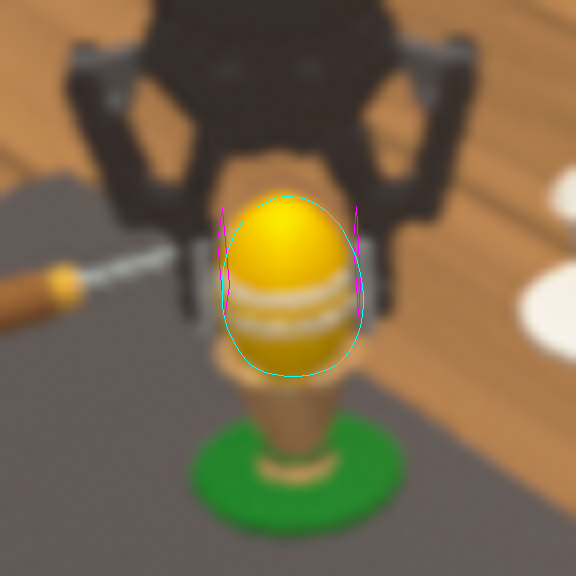

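arm_command(series=[[0, 0, 0, 0.3, 0, 0, 0], [0, 0, 0, 0.7, 0, 0, 0], [0, 0, 0, 1.5, 0, 0, 0], [0, 0, 0, 2.5, 0, 0, 0], [0, 0, 0, 2.5, 0, 0, 0], [0, 0, 0, 1.5, 0, 0, 0], [0, 1.4, 1.2, 0, 0, 0, 0], [0, 2.4, 2.2, 0, 0, 0, 0], [0, 2.7, 2.4, 0, 0, 0, 0], [0, 2.8, 2.5, 0, 0, 0, 0], [0, 2.8, 2.5, 0, 0, 0, 0], [0, 2.8, 2.5, 0, 0, 0, 0], [0, 2.7, 2.4, 0, 0, 0, 0], [0, 1.8, 1.7, 0, 0, 0, 0], [0, 1, 1, -0.5, 0, 0, 0], [0, 0, 0, -1.8, 0, 0, 0], [0, 0, 0, -2.2, 0, 0, 0], [0, 0, 0, -1.8, 0, 0, 0], [0, 0, 0, -0.7, 0, 0, 0], [0, 0, 0, 0, 0, 0, 0]])

```text
clock: 29.85
eef_pos: [653.8, 11.7, 78.7]
tool_rot: [-0.876, 1.567, -3.118]
force: [0.5, 0.2, -1.1]
width: 45.5
```

arm_command(series=[[0, 0, 0, 0, 0, 0, 0], [0, 0, 0, 0, 0, 0, 0]])

```text
clock: 30.02
eef_pos: [656.3, 11.1, 81.7]
tool_rot: [2.106, 1.569, -0.136]
force: [-0.4, 0.3, -0.1]
width: 45.0
```

```bash
python3 look.py l25.png 10
cat > ck.py <<'E'
from rel import *
import sys
np.set_printoptions(precision=1,suppress=True)
col=sys.argv[1]; cup=(float(sys.argv[2]),float(sys.argv[3])); off=float(sys.argv[4])
s=ctrl.read_state(); z=s["eef_pos"][2]+off
print(z,hmid("ls.npy","scene",col,cup,z),eggfit("ls.npy","scene",col,cup,z))
ovl("ls.npy","scene",(*cup,z),cup,"pics/"+sys.argv[5])
E
python3 ck.py yellow 657.5 8.6 14.3 r25.png
```

```text
[ 0.78 -0.62  0.  ] [656.26  11.08  81.72] [-0.35  0.87  0.51  1.63 -0.56  0.79 -0.26] [-0.4   0.32 -0.14] 44.96068318937988
crop origin [156 174] scale 7
crop origin [208  80] scale 3
96.05220510842345 (np.float64(-1.0), 15) (array([640.6, -25.4]), np.float64(299.6875), np.float64(195.0625))
```

View pics/r25.png

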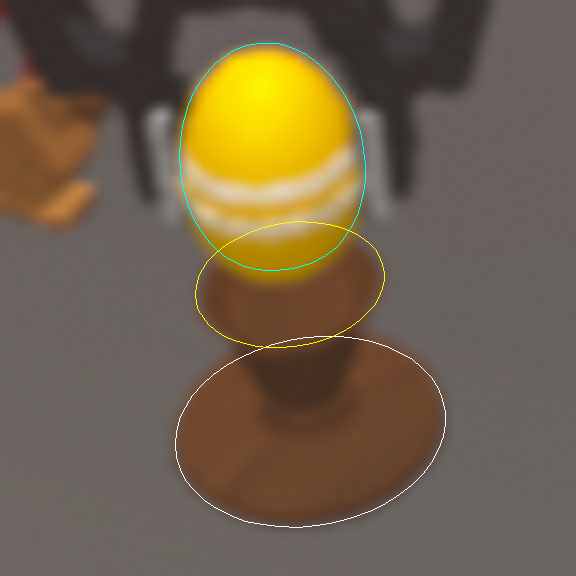

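arm_command(series=[[0, -0.1, -0.1, 0, 0, 0, 0], [0, 0, 0, -0.5, 0, 0, 0], [0, 0, 0, -0.5, 0, 0, 0], [0, 0, 0, -0.4, 0, 0, 0], [0, 0, 0, 0, 0, 0, 0], [0, 0, 0, 0, 0, 0, 0]])

```text
clock: 30.62
eef_pos: [654.0, 10.4, 65.7]
tool_rot: [-0.91, 1.57, 3.131]
force: [0.9, 0.6, -0.1]
width: 45.3
```

```bash
python3 look.py l26.png 10; 
python3 ck.py yellow 657.5 8.6 14.3 r26.png
```

```text
[ 0.78 -0.62 -0.  ] [653.96  10.43  65.68] [-0.34  0.89  0.5   1.64 -0.57  0.76 -0.25] [ 0.88  0.6  -0.11] 45.34262029827205
crop origin [157 179] scale 7
crop origin [208  82] scale 3
80.53782136991735 (np.float64(0.0), 15) (array([638.9, -23.7]), np.float64(288.5), np.float64(194.8125))
```

View pics/r26.png

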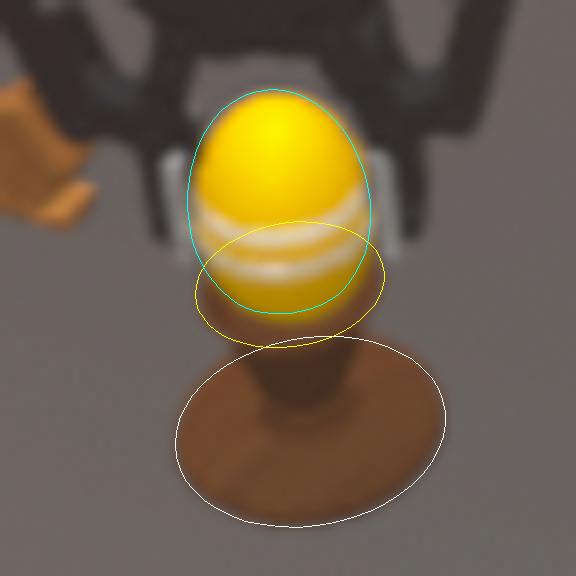

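arm_command(series=[[0, 0.07, -0.06, 0, 0, 0, 0], [0, 0, 0, -0.2, 0, 0, 0], [0, 0, 0, 0, 0, 0, 0], [0, 0, 0, -0.15, 0, 0, 0], [0, 0, 0, 0, 0, 0, 0], [0, 0, 0, 0, 0, 0, 0]])

```text
clock: 31.22
eef_pos: [655.0, 9.9, 62.7]
tool_rot: [-1.168, 1.571, 2.873]
force: [-0.3, -0.2, -0.7]
width: 45.6
```

arm_command(series=[[0, 0, 0, -0.1, 0, 0, 0], [0, 0, 0, 0, 0, 0, 0], [0, 0, 0, 0, 0, 0, 0]])

```text
clock: 31.47
eef_pos: [655.0, 9.8, 61.8]
tool_rot: [-1.296, 1.571, 2.744]
force: [0.2, -0.1, -0.9]
width: 45.6
```

arm_command(series=[[0, 0, 0, -0.1, 0, 0, 0], [0, 0, 0, 0, 0, 0, 0], [0, 0, 0, 0, 0, 0, 0]])

```text
clock: 31.72
eef_pos: [655.2, 9.8, 61.1]
tool_rot: [2.378, 1.57, 0.136]
force: [0.9, 0.5, 2.9]
width: 45.5
```

Contact of 2.9 N at 61.1; its height at the grasp was 61.0. Releasing.

arm_command(series=[[0.55, 0, 0, 0, 0, 0, 0], [0.65, 0, 0, 0, 0, 0, 0], [0.8, 0, 0, 0, 0, 0, 0], [1, 0, 0, 0, 0, 0, 0], [1, 0, 0, 0, 0, 0, 0], [1, 0, 0, 1, 0, 0, 0], [1, 0, 0, 2.5, 0, 0, 0], [1, 0, 0, 3.5, 0, 0, 0], [1, 0, 0, 3, 0, 0, 0], [1, 0, 0, 0, 0, 0, 0]])

```text
clock: 32.55
eef_pos: [659.2, 8.6, 168.2]
tool_rot: [2.181, 1.559, -0.061]
force: [2.3, -0.5, -0.0]
width: 85.4
```

```bash
python3 look.py l27.png 90
python3 - <<'E'
from rel import *
np.set_printoptions(precision=1,suppress=True)
c=ctrl.calibration("scene")
for f in("scene.npy","ls.npy"):print(fit_foot({"scene":np.load(f)},{"scene":c},"yellow",(585,272),names=("scene",)),hmid(f,"scene","green",(585.3,272),75),fit_foot({"scene":np.load(f)},{"scene":c},"green",(453.5,-174.5),names=("scene",)))
E
```

```text
[ 0.78 -0.62  0.01] [659.23   8.61 168.17] [-0.38  0.77  0.58  1.57 -0.49  0.93 -0.31] [ 2.26 -0.5  -0.04] 85.39345128697373
crop origin [153 172] scale 7
crop origin [209  67] scale 3
{'scene': (array([585.3, 272. ]), np.float64(2.9905373716441717))} (np.float64(0.5), 19) {'scene': (array([ 453.3, -174.5]), np.float64(1.6426131542822329))}
{'scene': (array([585.5, 272.1]), np.float64(2.532293839897123))} (np.float64(0.5), 19) {'scene': (array([ 453.4, -174.4]), np.float64(2.8677940439054623))}
```

View pics/l27.png

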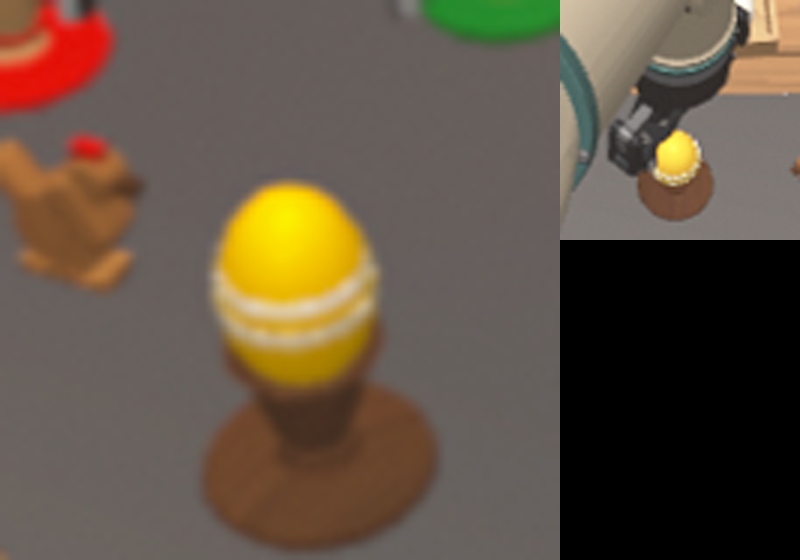

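arm_command(series=[[1, -0.4, 1.5, 0, 0, 0, 0], [1, -0.8, 3, 0, 0, 0, 0], [1, -1, 3.6, 0, 0, 0, 0], [1, -1, 3.6, 0, 0, 0, 0], [1, -1, 3.6, 0, 0, 0, 0], [1, -1, 3.6, 0, 0, 0, 0], [1, -0.9, 3.4, 0, 0, 0, 0], [1, -0.7, 2.5, 0, 0, 0, 0], [1, -0.5, 1.5, -1.5, 0, 0, 0], [1, 0, 0, -2.5, 0, 0, 0], [1, 0, 0, -2.5, 0, 0, 0], [1, 0, 0, -1.3, 0, 0, 0], [1, 0, 0, 0, 0, 0, 0], [1, 0, 0, 0, 0, 0, 0], [1, 0, 0, 0, 0, 0, 0]])

```text
clock: 33.9
eef_pos: [583.1, 271.9, 83.6]
tool_rot: [2.158, 1.569, -0.086]
force: [0.4, 1.2, 0.2]
width: 85.6
```

```bash
python3 look.py l28.png 0; python3 -c "
from rel import *
hand('ls.npy','pics/h28.png',7,42)"
```

```text
[ 0.78 -0.62  0.  ] [583.13 271.94  83.58] [-0.79  0.86  0.54  1.67 -0.59  0.78 -0.64] [0.44 1.2  0.19] 85.56475960042137
crop origin [268 225] scale 7
crop origin [112 105] scale 3
```

View pics/h28.png

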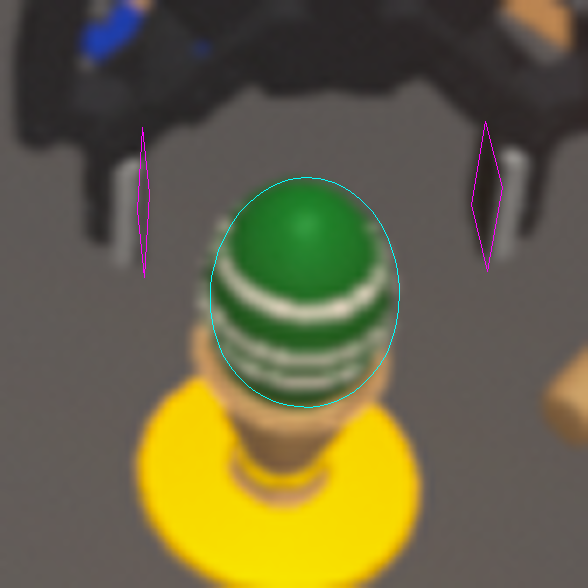

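arm_command(series=[[1, 0.13, -0.11, 0, 0, 0, 0], [1, 0, 0, -0.7, 0, 0, 0], [1, 0, 0, -0.6, 0, 0, 0], [1, 0, 0, 0, 0, 0, 0], [1, 0, 0, 0, 0, 0, 0]])

```text
clock: 34.42
eef_pos: [582.8, 271.6, 69.1]
tool_rot: [-0.6, 1.569, -2.842]
force: [-0.8, 0.0, 0.1]
width: 85.2
```

```bash
python3 look.py l29.png 0; python3 -c "
from rel import *
hand('ls.npy','pics/h29.png',7,42)"
```

```text
[ 0.78 -0.62 -0.  ] [582.8  271.63  69.13] [-0.78  0.88  0.53  1.67 -0.6   0.76 -0.63] [-0.76  0.04  0.13] 85.17603294240874
crop origin [267 230] scale 7
crop origin [114 107] scale 3
```

View pics/h29.png

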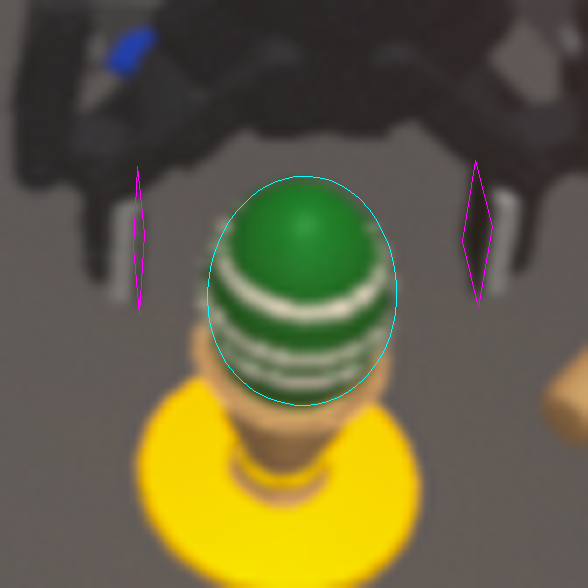

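arm_command(series=[[1, 0.07, -0.06, 0, 0, 0, 0], [1, 0, 0, -0.5, 0, 0, 0], [1, 0, 0, -0.45, 0, 0, 0], [1, 0, 0, 0, 0, 0, 0], [0.75, 0, 0, 0, 0, 0, 0], [0.65, 0, 0, 0, 0, 0, 0], [0.6, 0, 0, 0, 0, 0, 0], [0.55, 0, 0, 0, 0, 0, 0], [0.4, 0, 0, 0, 0, 0, 0], [0, 0, 0, 0, 0, 0, 0], [0, 0, 0, 0, 0, 0, 0]])

```text
clock: 35.43
eef_pos: [584.4, 271.2, 61.0]
tool_rot: [2.84, 1.57, 0.597]
force: [-0.6, 0.2, 5.4]
width: 45.6
```

```bash
python3 look.py l30.png 0; python3 -c "
from rel import *
hand('ls.npy','pics/h30.png',7,42)
c=ctrl.calibration('scene')
print(fit_foot({'scene':np.load('ls.npy')},{'scene':c},'yellow',(585.4,272),names=('scene',)),hmid('ls.npy','scene','green',(585.3,272),75))"
```

```text
[ 0.78 -0.62  0.  ] [584.37 271.22  60.96] [-0.77  0.89  0.52  1.67 -0.61  0.74 -0.63] [-0.57  0.17  5.4 ] 45.59803194585449
crop origin [266 234] scale 7
crop origin [115 107] scale 3
{'scene': (array([585.27181108, 272.08005764]), np.float64(3.013471777480417))} (np.float64(1.0), 19)
```

View pics/h30.png

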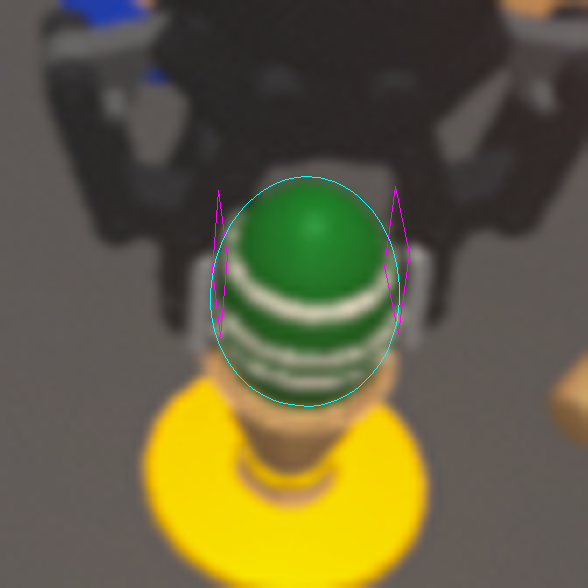

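arm_command(series=[[0, 0, 0, 0.3, 0, 0, 0], [0, 0, 0, 0.7, 0, 0, 0], [0, 0, 0, 1.5, 0, 0, 0], [0, 0, 0, 2.5, 0, 0, 0], [0, 0, 0, 2.5, 0, 0, 0], [0, 0, 0, 1.5, 0, 0, 0], [0, -0.4, -1.5, 0, 0, 0, 0], [0, -0.9, -3, 0, 0, 0, 0], [0, -1, -3.5, 0, 0, 0, 0], [0, -1, -3.5, 0, 0, 0, 0], [0, -1, -3.5, 0, 0, 0, 0], [0, -1, -3.5, 0, 0, 0, 0], [0, -1, -3.5, 0, 0, 0, 0], [0, -1, -3.5, 0, 0, 0, 0], [0, -1, -3.5, 0, 0, 0, 0], [0, -1, -3.5, 0, 0, 0, 0], [0, -1, -3.5, 0, 0, 0, 0], [0, -1, -3.2, 0, 0, 0, 0], [0, -1, -2.6, 0, 0, 0, 0], [0, -0.7, -1.5, 0, 0, 0, 0]])

```text
clock: 37.2
eef_pos: [452.8, -165.9, 151.0]
tool_rot: [1.031, 1.569, -1.216]
force: [-0.2, -0.4, -0.3]
width: 45.5
```

arm_command(series=[[0, -0.3, -0.6, 0, 0, 0, 0], [0, 0, 0, -1.5, 0, 0, 0], [0, 0, 0, -2.2, 0, 0, 0], [0, 0, 0, -2.2, 0, 0, 0], [0, 0, 0, -1.1, 0, 0, 0], [0, 0, 0, 0, 0, 0, 0], [0, 0, 0, 0, 0, 0, 0], [0, 0, 0, 0, 0, 0, 0]])

```text
clock: 37.87
eef_pos: [451.7, -167.7, 81.0]
tool_rot: [2.071, 1.57, -0.171]
force: [-0.3, 0.3, -0.2]
width: 45.2
```

```bash
python3 look.py l31.png 10; 
python3 ck.py green 453.4 -174.5 14.3 r31.png
```

```text
[ 0.78 -0.62  0.  ] [ 451.74 -167.66   80.95] [ 0.03  0.68  0.39  2.12 -0.59  0.45  0.22] [-0.35  0.31 -0.16] 45.18160241275662
crop origin [185 109] scale 7
crop origin [276 153] scale 3
95.52673681571079 (np.float64(1.0), 8) (array([ 427. , -206.8]), np.float64(178.6875), np.float64(136.0625))
```

View pics/r31.png

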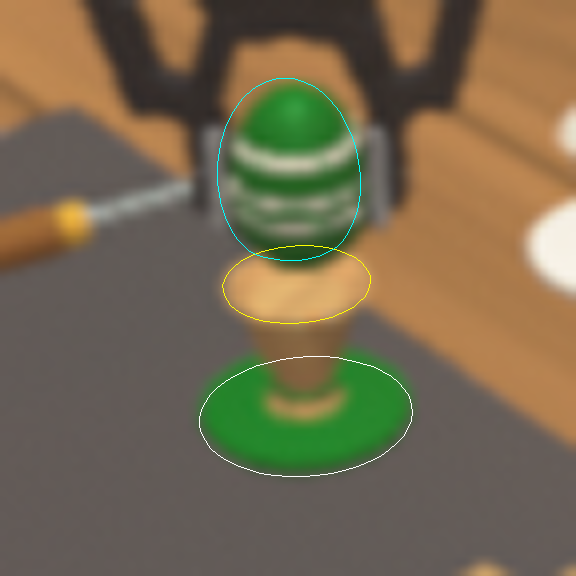

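arm_command(series=[[0, -0.06, -0.46, 0, 0, 0, 0], [0, 0, 0, 0, 0, 0, 0], [0, 0, 0, -0.5, 0, 0, 0], [0, 0, 0, -0.5, 0, 0, 0], [0, 0, 0, -0.3, 0, 0, 0], [0, 0, 0, 0, 0, 0, 0], [0, 0, 0, 0, 0, 0, 0]])

```text
clock: 38.55
eef_pos: [450.1, -172.4, 66.9]
tool_rot: [-1.349, 1.57, 2.692]
force: [-0.5, -0.2, -0.7]
width: 45.2
```

```bash
python3 look.py l32.png 10; 
python3 ck.py green 453.4 -174.5 14.3 r32.png
```

```text
[ 0.78 -0.62 -0.  ] [ 450.14 -172.4    66.91] [ 0.06  0.7   0.37  2.12 -0.61  0.42  0.24] [-0.45 -0.21 -0.74] 45.161729155295646
crop origin [184 113] scale 7
crop origin [276 154] scale 3
81.52771668638304 (np.float64(0.5), 9) (array([ 426.6, -212.5]), np.float64(169.75), np.float64(137.125))
```

View pics/r32.png

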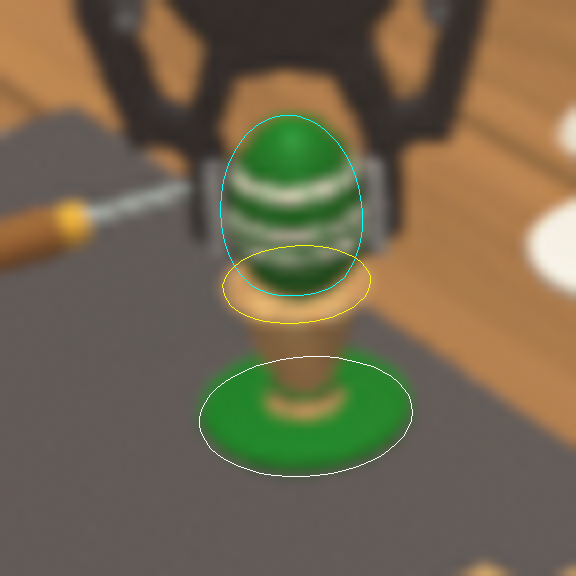

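arm_command(series=[[0, 0.05, -0.04, 0, 0, 0, 0], [0, 0, 0, -0.2, 0, 0, 0], [0, 0, 0, -0.1, 0, 0, 0], [0, 0, 0, -0.1, 0, 0, 0], [0, 0, 0, 0, 0, 0, 0], [0, 0, 0, 0, 0, 0, 0]])

```text
clock: 39.15
eef_pos: [450.9, -172.9, 63.2]
tool_rot: [-1.481, 1.571, 2.56]
force: [-0.1, 0.1, -0.6]
width: 45.4
```

arm_command(series=[[0, 0, 0, -0.1, 0, 0, 0], [0, 0, 0, 0, 0, 0, 0], [0, 0, 0, 0, 0, 0, 0]])

```text
clock: 39.4
eef_pos: [450.9, -172.9, 62.3]
tool_rot: [-1.841, 1.571, 2.199]
force: [0.1, -0.1, -1.0]
width: 45.3
```

arm_command(series=[[0, 0, 0, -0.1, 0, 0, 0], [0, 0, 0, 0, 0, 0, 0], [0, 0, 0, 0, 0, 0, 0]])

```text
clock: 39.65
eef_pos: [450.9, -172.9, 61.3]
tool_rot: [-2.103, 1.571, 1.938]
force: [0.0, -0.3, -1.1]
width: 45.4
```

arm_command(series=[[0, 0, 0, -0.07, 0, 0, 0], [0, 0, 0, 0, 0, 0, 0], [0, 0, 0, 0, 0, 0, 0]])

```text
clock: 39.9
eef_pos: [451.0, -172.9, 60.9]
tool_rot: [2.527, 1.57, 0.285]
force: [-0.4, 0.5, 4.1]
width: 45.8
```

Contact of 4.1 N at 60.9, against 61.0 at the grasp. Releasing.

arm_command(series=[[0.55, 0, 0, 0, 0, 0, 0], [0.65, 0, 0, 0, 0, 0, 0], [0.8, 0, 0, 0, 0, 0, 0], [1, 0, 0, 0, 0, 0, 0], [1, 0, 0, 0, 0, 0, 0], [1, 0, 0, 1, 0, 0, 0], [1, 0, 0, 2.5, 0, 0, 0], [1, 0, 0, 3.5, 0, 0, 0], [1, 0, 0, 3, 0, 0, 0], [1, 0, 0, 0, 0, 0, 0]])

```text
clock: 40.73
eef_pos: [453.7, -174.7, 165.8]
tool_rot: [1.903, 1.562, -0.341]
force: [0.4, 0.2, 0.4]
width: 85.6
```

```bash
python3 look.py l33.png 90
```

```text
[ 0.78 -0.62  0.01] [ 453.67 -174.67  165.84] [-0.06  0.55  0.55  2.05 -0.47  0.65  0.12] [0.38 0.21 0.42] 85.59372898957992
crop origin [183 107] scale 7
crop origin [285 148] scale 3
```

View pics/l33.png

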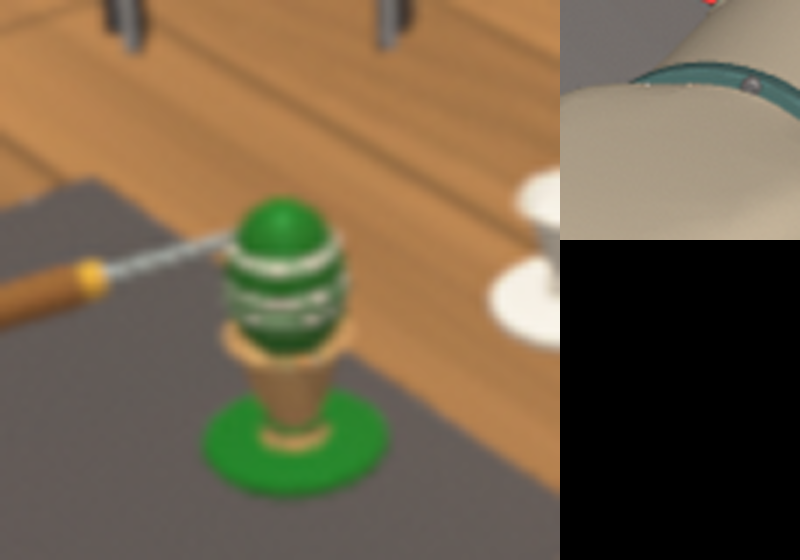

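Green egg is seated. Last: the yellow egg from the plain cup to the yellow cup.

arm_command(series=[[1, 1.4, 1.2, 0, 0, 0, 0], [1, 2.4, 2.2, 0, 0, 0, 0], [1, 2.7, 2.4, 0, 0, 0, 0], [1, 2.8, 2.5, 0, 0, 0, 0], [1, 2.8, 2.5, 0, 0, 0, 0], [1, 2.8, 2.5, 0, 0, 0, 0], [1, 2.7, 2.4, 0, 0, 0, 0], [1, 1.8, 1.6, 0, 0, 0, 0], [1, 1, 1, -1.5, 0, 0, 0], [1, 0, 0, -2.5, 0, 0, 0], [1, 0, 0, -2.5, 0, 0, 0], [1, 0, 0, -1.5, 0, 0, 0], [1, 0, 0, -0.8, 0, 0, 0], [1, 0, 0, 0, 0, 0, 0], [1, 0, 0, 0, 0, 0, 0], [1, 0, 0, 0, 0, 0, 0]])

```text
clock: 42.17
eef_pos: [655.6, 9.7, 73.6]
tool_rot: [2.161, 1.569, -0.081]
force: [0.3, -0.1, 1.4]
width: 84.9
```

```bash
python3 look.py l34.png 0; python3 -c "
from rel import *
hand('ls.npy','pics/h34.png')"
```

```text
[ 0.78 -0.62  0.  ] [655.64   9.74  73.55] [-0.34  0.88  0.5   1.63 -0.57  0.77 -0.25] [ 0.28 -0.05  1.4 ] 84.9407664758082
crop origin [155 173] scale 7
crop origin [209  81] scale 3
```

View pics/h34.png

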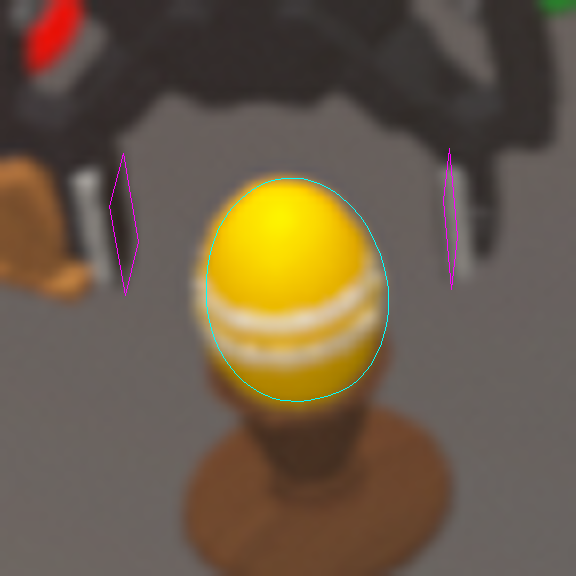

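Centred (egg 290, hand about 291). Gripping.

arm_command(series=[[1, 0, 0, -0.7, 0, 0, 0], [1, 0, 0, -0.6, 0, 0, 0], [1, 0, 0, 0, 0, 0, 0], [0.75, 0, 0, 0, 0, 0, 0], [0.65, 0, 0, 0, 0, 0, 0], [0.6, 0, 0, 0, 0, 0, 0], [0.55, 0, 0, 0, 0, 0, 0], [0.4, 0, 0, 0, 0, 0, 0], [0, 0, 0, 0, 0, 0, 0], [0, 0, 0, 0, 0, 0, 0]])

```text
clock: 43.1
eef_pos: [655.3, 10.0, 60.3]
tool_rot: [2.335, 1.57, 0.092]
force: [-0.3, -0.1, 5.0]
width: 45.5
```

```bash
python3 look.py l35.png 0; python3 -c "
from rel import *
hand('ls.npy','pics/h35.png')"
```

```text
[ 0.78 -0.62  0.  ] [655.32   9.99  60.33] [-0.34  0.9   0.49  1.64 -0.58  0.75 -0.24] [-0.31 -0.06  5.05] 45.47525722565645
crop origin [156 177] scale 7
crop origin [209  82] scale 3
```

View pics/h35.png

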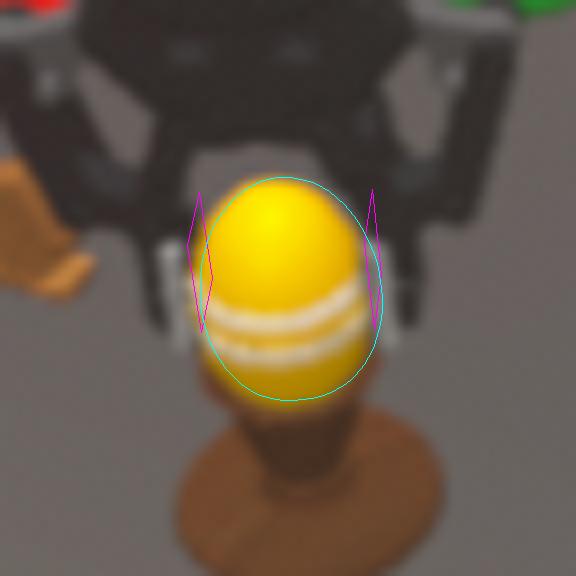

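arm_command(series=[[0, 0, 0, 0.3, 0, 0, 0], [0, 0, 0, 0.7, 0, 0, 0], [0, 0, 0, 1.5, 0, 0, 0], [0, 0, 0, 2.5, 0, 0, 0], [0, 0, 0, 2.5, 0, 0, 0], [0, 0, 0, 1.5, 0, 0, 0], [0, -0.4, 1.5, 0, 0, 0, 0], [0, -0.8, 3, 0, 0, 0, 0], [0, -1, 3.6, 0, 0, 0, 0], [0, -1, 3.6, 0, 0, 0, 0], [0, -1, 3.6, 0, 0, 0, 0], [0, -1, 3.6, 0, 0, 0, 0], [0, -0.9, 3.4, 0, 0, 0, 0], [0, -0.6, 2.3, 0, 0, 0, 0], [0, -0.3, 1.4, 0, 0, 0, 0], [0, 0, 0, -1.5, 0, 0, 0], [0, 0, 0, -2.2, 0, 0, 0], [0, 0, 0, -2.2, 0, 0, 0], [0, 0, 0, -1, 0, 0, 0], [0, 0, 0, 0, 0, 0, 0]])

```text
clock: 44.87
eef_pos: [583.6, 268.6, 78.3]
tool_rot: [-0.364, 1.566, -2.608]
force: [-0.6, 0.4, -0.6]
width: 45.6
```

arm_command(series=[[0, 0, 0, 0, 0, 0, 0], [0, 0, 0, 0, 0, 0, 0]])

```text
clock: 45.03
eef_pos: [586.2, 269.7, 81.9]
tool_rot: [2.388, 1.569, 0.144]
force: [0.5, -0.2, 0.6]
width: 45.8
```

```bash
python3 look.py l36.png 10; 
python3 ck.py yellow 585.3 272 14.7 r36.png
```

```text
[ 0.78 -0.62  0.  ] [586.2  269.68  81.87] [-0.78  0.87  0.54  1.66 -0.6   0.78 -0.64] [ 0.47 -0.17  0.57] 45.81007340930955
crop origin [265 230] scale 7
crop origin [113 105] scale 3
96.77442622671472 (np.float64(0.5), 15) (array([554.3, 245.3]), np.float64(397.3125), np.float64(195.8125))
```

View pics/r36.png

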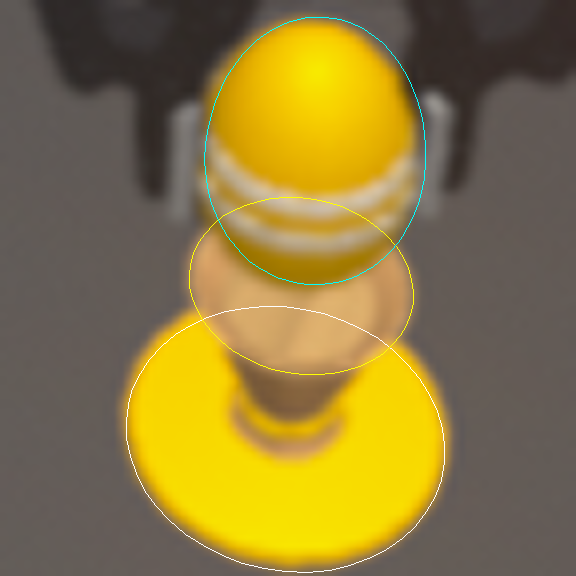

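Held egg (205–422) and cup (foot 123–448) share the predicted axis. Lowering.

arm_command(series=[[0, 0, 0, -0.5, 0, 0, 0], [0, 0, 0, -0.5, 0, 0, 0], [0, 0, 0, -0.4, 0, 0, 0], [0, 0, 0, 0, 0, 0, 0], [0, 0, 0, 0, 0, 0, 0]])

```text
clock: 45.55
eef_pos: [584.6, 270.0, 66.1]
tool_rot: [-0.43, 1.57, -2.672]
force: [0.4, -0.3, 0.6]
width: 45.4
```

```bash
python3 look.py l37.png 10; 
python3 ck.py yellow 585.3 272 14.7 r37.png
```

```text
[ 0.78 -0.62 -0.  ] [584.61 269.98  66.13] [-0.78  0.89  0.53  1.67 -0.61  0.75 -0.63] [ 0.44 -0.34  0.6 ] 45.38078955072495
crop origin [265 235] scale 7
crop origin [115 107] scale 3
81.29573847267895 (np.float64(1.0), 15) (array([556.2, 247. ]), np.float64(394.6875), np.float64(192.625))
```

View pics/r37.png

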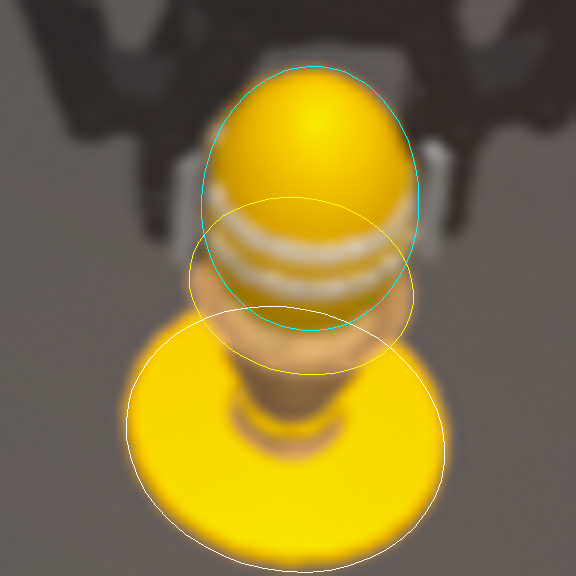

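arm_command(series=[[0, 0.05, -0.04, 0, 0, 0, 0], [0, 0, 0, -0.2, 0, 0, 0], [0, 0, 0, -0.1, 0, 0, 0], [0, 0, 0, -0.1, 0, 0, 0], [0, 0, 0, 0, 0, 0, 0], [0, 0, 0, 0, 0, 0, 0]])

```text
clock: 46.15
eef_pos: [585.4, 269.7, 62.5]
tool_rot: [-0.602, 1.571, -2.845]
force: [-0.5, 0.0, -1.4]
width: 45.1
```

arm_command(series=[[0, 0, 0, -0.1, 0, 0, 0], [0, 0, 0, 0, 0, 0, 0], [0, 0, 0, 0, 0, 0, 0]])

```text
clock: 46.4
eef_pos: [585.4, 269.7, 61.6]
tool_rot: [-0.921, 1.571, 3.12]
force: [0.6, 0.2, 0.3]
width: 45.6
```

arm_command(series=[[0, 0, 0, -0.1, 0, 0, 0], [0, 0, 0, 0, 0, 0, 0], [0, 0, 0, 0, 0, 0, 0]])

```text
clock: 46.65
eef_pos: [585.4, 269.7, 60.5]
tool_rot: [-0.939, 1.571, 3.102]
force: [-0.3, 0.6, -0.8]
width: 45.2
```

arm_command(series=[[0, 0, 0, -0.06, 0, 0, 0], [0, 0, 0, 0, 0, 0, 0], [0, 0, 0, 0, 0, 0, 0]])

```text
clock: 46.9
eef_pos: [585.5, 269.8, 60.3]
tool_rot: [-3.054, 1.57, 0.987]
force: [-1.6, -0.7, 3.6]
width: 45.5
```

Contact of 3.6 N at 60.3, equal to its height at the grasp. Release, rise, and retreat toward the base so both cameras see everything.

arm_command(series=[[0.55, 0, 0, 0, 0, 0, 0], [0.65, 0, 0, 0, 0, 0, 0], [0.8, 0, 0, 0, 0, 0, 0], [1, 0, 0, 0, 0, 0, 0], [1, 0, 0, 0, 0, 0, 0], [1, 0, 0, 1, 0, 0, 0], [1, 0, 0, 2.5, 0, 0, 0], [1, 0, 0, 3.5, 0, 0, 0], [1, 0, 0, 3, 0, 0, 0], [1, 0, 0, 3, 0, 0, 0], [1, -2, 2.5, 1, 0, 0, 0], [1, -2.5, 3, 0, 0, 0, 0], [1, -2.5, 3, 0, 0, 0, 0], [1, -2.5, 3, 0, 0, 0, 0], [1, -2.5, 3, 0, 0, 0, 0], [1, -2.5, 3, 0, 0, 0, 0], [1, -2.5, 3, 0, 0, 0, 0], [1, -2.5, 3, 0, 0, 0, 0], [1, -2.5, 3, 0, 0, 0, 0], [1, -1, 2, 0, 0, 0, 0]])

```text
clock: 48.57
eef_pos: [349.8, 559.0, 200.4]
tool_rot: [-1.467, 1.567, 2.58]
force: [-1.1, 0.3, -1.4]
width: 85.4
```

Run:
```python
from h import *
np.set_printoptions(precision=1,suppress=True)
ims,cs=grab()
for n in ims: cv2.imwrite(f"pics/fin_{n}.png",cv2.resize(ims[n],(800,600),interpolation=cv2.INTER_CUBIC))
for k,xy in {"red":(628,-262),"blue":(477,114),"yellow":(585,272),"green":(453,-174.5)}.items():
  a=fit_foot({"scene":np.load("scene.npy")},cs,k,xy,names=("scene",))["scene"][0]; b=fit_foot(ims,cs,k,xy,names=("scene",))["scene"][0]; print(k,a,b)
print("plain",fit_r(np.load("scene.npy"),cs["scene"],"plain",None,(657.6,9)),fit_r(ims["scene"],cs["scene"],"plain",None,(657.6,9)))
print(ctrl.read_state()["eef_pos"],ctrl.read_state()["clock"])
```

```text
red [ 628.4 -261.9] [ 628.4 -261.9]
blue [477.6 114.6] [477.5 114.6]
yellow [585.3 272. ] [585.3 272.1]
green [ 453.3 -174.5] [ 453.7 -174.7]
plain (array([657.5,   8.4]), np.float64(242.25)) (array([657.4,   8.3]), np.float64(240.4375))
[350.4 560.1 199.9] 48.6667
```

View pics/fin_scene.png

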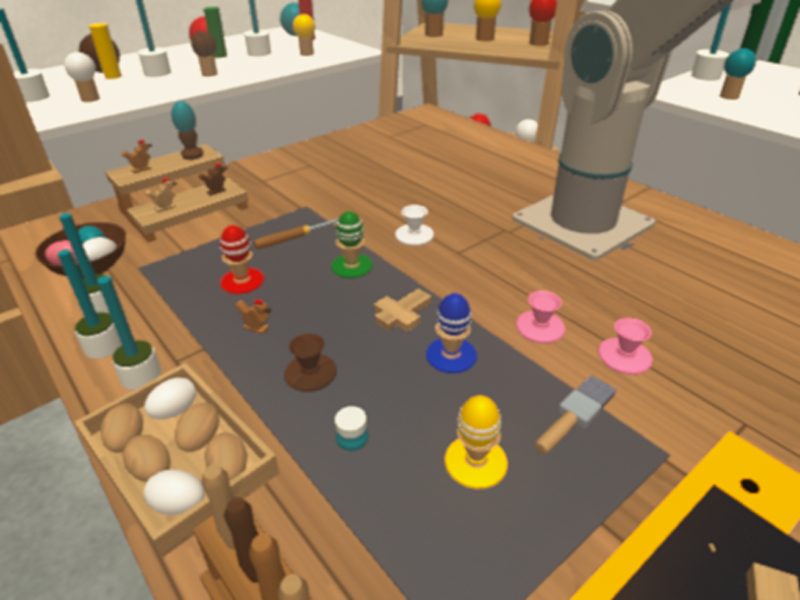

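View pics/fin_top.png

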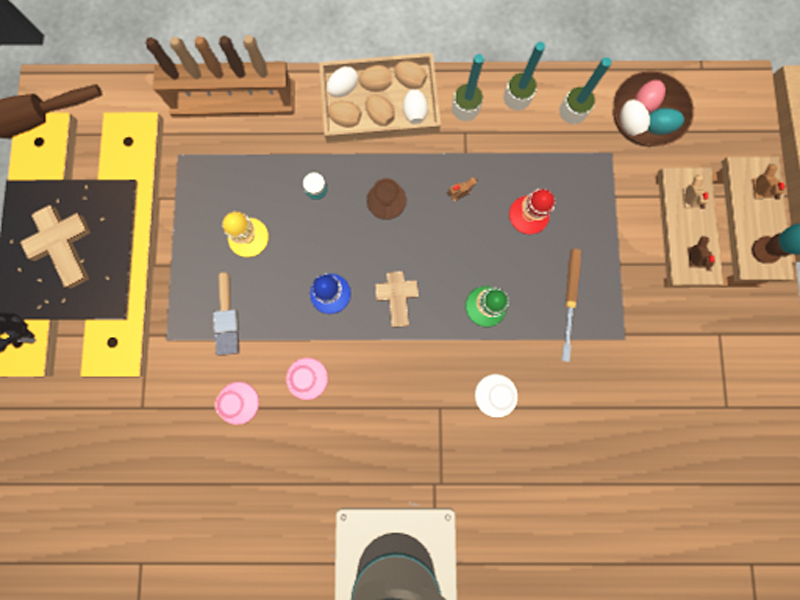

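Both views show the colours matched in all four cups: red (235,255), green (350,240), blue (453,325) and yellow (480,435) in the scene picture. Every egg is upright, the plain cup at (310,360) is empty, and the gripper is clear. I'll hand in.

```bash
python3 -c "
from cell import ctrl
print(ctrl.finish_job())"
```

```text
the job is handed in; nothing more can be done
None
```

All four eggs stand upright in the cups of their own colour. I did it as two swaps through the plain brown cup: red and blue first, then yellow and green. I lowered each egg until it touched the cup floor at 3–5 N, at the same height it had when I gripped it, then released it. I handed in at about 48.7 s of the 128 s allowed; the hand-in reports no verdict.

**Last checks:**
- **Eggs and gripper:** both cameras show the colours matched, the plain cup empty and the gripper well clear.
- **Cups:** refitting them in the scene picture put the red, blue, yellow and plain cups within about 0.1 mm of where they started, and the green cup within about 0.5 mm.

**What did not go cleanly:**
- **Camera disagreement:** the two cameras differed by 5–9 mm in y for most cups. I trusted the top camera at first, but the pads and grasps bore out the scene camera, so I worked from that.
- **Blue egg:** the first grasp was off centre and pushed the egg about 3–4 mm sideways inside the red cup. I reopened and regripped it; the cup did not move.

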